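# Restock the vial pusher tray from the slanted rack

### The arm

A 6-joint arm with a two-finger parallel gripper is mounted at the origin on the work surface. World frame = base frame: x ahead of the robot, y to its left, z up, the work surface at z = 0. Lengths are in m, angles in rad, forces in N, time in s.
With the tool pointing down it reaches from about 0.375 to 0.9 m from the base axis. Payload 3.1 kg.
Tool frame: the origin (TCP) lies at the very end of the fingers, on their centre line; the grasp point (between the pads) lies 19 mm behind it (manip.pinch_z is the distance from the TCP to the grasp point, in m); z points along the fingers, y is the direction in which the jaws open and shut (so a half turn about z gives the same grasp; the last joint's range is limited). The gripper opens to 85 mm and grips with 20 to 120 N. Pads are 22 mm wide; open, the fingers measure 114 mm over their backs; the gripper's body (76 mm by 85 mm) begins 54 mm behind the grasp point. The pads swing forward as they close: fully open they stand 13 mm farther back than shut.
Start: joints at [1.006, 0.527, 1.433, -0, 1.181, -0.178], TCP at [0.235, 0.579, 0.231] pointing down, gripper open.
Joint ranges: [-3.08, 3.08], [-0.75, 2.2], [0.22, 2.44], [-1.43, 4.57], [0, 2.65], [-2.85, 2.85]. Speed limits (rad/s): [2.79, 2.79, 3.14, 3.14, 3.14, 3.14].

### API

Orientations are given as a unit quaternion [x, y, z, w].
In Python, from station import manip gives the robot as it stands.
- The arm moves only by the tool drive_tool, never from a script. Its argument "increments" is a list of rows, each a list of 7 numbers: the closure in counts, from 0 (fully open) to 255 (shut), then the shift along the tool's x, y, z in cm, then the turn, a rotation vector about the tool's x, y, z in rad. A call has 1 to 20 rows; each row is the pose to reach, as a shift and turn from the pose commanded when the call began, along the tool's axes at that moment; what a row does not reach only later rows make up. A row lasts 1/10 s, in which the tool goes at most 50 mm and 8.59 degrees, less where a joint would pass 70% of its speed; a pose out of reach is approached as far as the arm can. A call with a gripper value outside its range is refused whole. The fingers move at their own pace and stop on an object; "force" is the grip in N (left out, the last holds). Time passes only in rows, so rows that repeat a pose let the fingers close. It gives the time, the measured TCP pose, the force and the opening at its end, in the units of the state.
- manip.sense(): the state, without advancing time (a new reading comes with each control period).
- manip.snapshot(name): name is "scene" or "side" or "wrist"; returns the picture (384x512x3 uint8, red, green, blue); there is no depth.
- manip.camera_model(name): a dict with "mtx" (3x3 intrinsics, pixels), "cam_to_world" (4x4, takes a point from camera to world coordinates). Camera axes: x right, y down, z forward; pixel columns grow to the right and rows downward; lengths in m; the calibration is good to about 2 mm. The wrist camera is an equidistant fisheye: a pixel r from the principal point sees the ray r / f radians off the axis. A picture is of the moment at which its call begins: read the wrist's pose just before it. camera_model takes no time and is no camera call; for the wrist camera it gives the pose at the moment of the call.
- manip.sign_off(): hands the job in, once; it reports no verdict.
The state is a dict: "t": time; "q": joint angles; "qd": joint speeds; "tau": joint torques, N m; "tcp_pos": TCP position; "tool_rot": TCP orientation; "force": force on the tool from outside, world axes, zero at the start; "ft_torque": the same for the moment, N m; "finger_gap": opening from 0.0 (shut) to 1.0 (fully open).
Only numpy, scipy, OpenCV 4.12 (cv2) and the standard library are available. Lean on these libraries where they do the work, as an engineer would, in place of code of your own. Each camera call takes 0.05 s, during which the arm holds its last target. There are 200 camera calls.

### The job

Restock the three-lane pusher tray from the slanted blue rack: stand the two purple-capped vials in the lane that already holds a purple one, and the orange-capped vial in the lane of the orange ones, pressing the sprung row back to make room, so that both lanes end as neat upright rows of three, held snug between front stop and pusher. Leave the full teal row, the spare teal vial in the rack and the other things on the bench where they are. The vials are glass: do not ram them into the tray or knock any over.

Things in the scene. Friction and masses are not known exactly. Their poses are not given: they have to be found in the camera images.
- tray: white pusher tray, fixed, 154 mm long (x), 164 wide (y), three open lanes along x, centred at y = +56 (purple), 0 (orange), -56 mm (teal). Origin on the bench under the front vial place of the middle lane; its front (-x) faces the robot. Lane floor 6 mm above the bench; front and side walls 6 mm, lane guide rails 8 mm above that floor, rails 35 mm apart inside. Rear wall at x = 135 mm, 40 mm high
- rack: blue slanted rack, fixed, 226 mm wide (y); origin on the bench. Four square pockets at y = -84, -28, 28, 84 mm; face and pocket axes lean 30 degrees towards the robot (axis -sin 30, 0, cos 30 in its frame). Pockets 31.4 mm wide, 15 mm deep: 50 mm of a vial stands out, at right angles to it; with play it leans up to 4 degrees more; draw it out along the axis. Pocket floor centre at x = 7, z = 33 mm
- lane_purple (a point): front vial place of the purple lane, on the lane floor (tray axes: x runs back along the lane): a vial against the front stop has its foot centre here, those behind follow every 30 mm. The clear stop, 15 mm in front of this point (its inner face), is 4 mm thick, 26 mm wide and 20 mm high above the lane floor
- face_purple (a point): middle of the front face of the purple lane's grey spring pusher, 48 mm above the lane floor (tray axes); plate 28 mm wide, 46 high, sliding along the lane. Its spring presses the row to the stop with 3.5 N (empty) to 4.7 N (fully back). Face 15, 45, 75 mm behind the front place with 1, 2, 3 vials in the row; it can go back to 103 mm
- lane_orange (a point): front vial place of the orange lane, on the lane floor (tray axes: x runs back along the lane): a vial against the front stop has its foot centre here, those behind follow every 30 mm. The clear stop, 15 mm in front of this point (its inner face), is 4 mm thick, 26 mm wide and 20 mm high above the lane floor
- face_orange (a point): middle of the front face of the orange lane's grey spring pusher, 48 mm above the lane floor (tray axes); plate 28 mm wide, 46 high, sliding along the lane. Its spring presses the row to the stop with 3.5 N (empty) to 4.7 N (fully back). Face 15, 45, 75 mm behind the front place with 1, 2, 3 vials in the row; it can go back to 103 mm
- lane_teal (a point): front vial place of the teal lane, on the lane floor (tray axes: x runs back along the lane): a vial against the front stop has its foot centre here, those behind follow every 30 mm. The clear stop, 15 mm in front of this point (its inner face), is 4 mm thick, 26 mm wide and 20 mm high above the lane floor
- face_teal (a point): middle of the front face of the teal lane's grey spring pusher, 48 mm above the lane floor (tray axes); plate 28 mm wide, 46 high, sliding along the lane. Its spring presses the row to the stop with 3.5 N (empty) to 4.7 N (fully back). Face 15, 45, 75 mm behind the front place with 1, 2, 3 vials in the row; it can go back to 103 mm
- p0: glass injection vial, purple flip-off cap and purple stripe on the label: cylinder 30 mm across up to 48 mm above its foot, then a shoulder and a cap 21 mm across, top at 65 mm, 30 to 80 g; origin at the centre of its foot, z runs along it to the cap; the only one in the purple lane at the start, held between front stop and pusher
- p1: glass injection vial, purple flip-off cap and purple stripe on the label: cylinder 30 mm across up to 48 mm above its foot, then a shoulder and a cap 21 mm across, top at 65 mm, 30 to 80 g; origin at the centre of its foot, z runs along it to the cap; stands in the slanted rack at the start; belongs in the purple lane
- p2: glass injection vial, purple flip-off cap and purple stripe on the label: cylinder 30 mm across up to 48 mm above its foot, then a shoulder and a cap 21 mm across, top at 65 mm, 30 to 80 g; origin at the centre of its foot, z runs along it to the cap; stands in the slanted rack at the start; belongs in the purple lane
- o0: glass injection vial, orange flip-off cap and orange stripe on the label: cylinder 30 mm across up to 48 mm above its foot, then a shoulder and a cap 21 mm across, top at 65 mm, 30 to 80 g; origin at the centre of its foot, z runs along it to the cap; in the orange lane at the start
- o1: glass injection vial, orange flip-off cap and orange stripe on the label: cylinder 30 mm across up to 48 mm above its foot, then a shoulder and a cap 21 mm across, top at 65 mm, 30 to 80 g; origin at the centre of its foot, z runs along it to the cap; in the orange lane at the start
- o2: glass injection vial, orange flip-off cap and orange stripe on the label: cylinder 30 mm across up to 48 mm above its foot, then a shoulder and a cap 21 mm across, top at 65 mm, 30 to 80 g; origin at the centre of its foot, z runs along it to the cap; stands in the slanted rack at the start; belongs in the orange lane
- t0: glass injection vial, teal flip-off cap and teal stripe on the label: cylinder 30 mm across up to 48 mm above its foot, then a shoulder and a cap 21 mm across, top at 65 mm, 30 to 80 g; origin at the centre of its foot, z runs along it to the cap; in the full teal lane; stays there
- t1: glass injection vial, teal flip-off cap and teal stripe on the label: cylinder 30 mm across up to 48 mm above its foot, then a shoulder and a cap 21 mm across, top at 65 mm, 30 to 80 g; origin at the centre of its foot, z runs along it to the cap; in the full teal lane; stays there
- t2: glass injection vial, teal flip-off cap and teal stripe on the label: cylinder 30 mm across up to 48 mm above its foot, then a shoulder and a cap 21 mm across, top at 65 mm, 30 to 80 g; origin at the centre of its foot, z runs along it to the cap; in the full teal lane; stays there
- t3: glass injection vial, teal flip-off cap and teal stripe on the label: cylinder 30 mm across up to 48 mm above its foot, then a shoulder and a cap 21 mm across, top at 65 mm, 30 to 80 g; origin at the centre of its foot, z runs along it to the cap; spare; stands in the slanted rack and stays there
- logger: white data logger, 58 x 95 x 24 mm, loose on the bench; origin at the centre of its underside; leave alone
- marker: black marker pen with blue cap, 135 x 15 mm, lying loose on the bench; origin under its middle; leave alone
- labels: roll of white labels, 84 mm across, 50 mm high, loose on the bench; origin at the centre of its underside; leave alone
Things that resemble listed ones, but are neither listed nor needed, are in the scene too. What is shaped like the p1 but brown or green is not meant.

How it is judged:
By the outcome, as a careful person would: the job done as asked, in the order asked, and still so for the second after the job is handed in, with the robot touching nothing.
It also fails if it takes over 70 s, if anything falls off the work surface, if the arm or the gripper's body presses on something with over 40 N, if the wrist force passes 120 N, or if a joint passes its speed limit or range.

## Working session

There is one attempt and no reset: what is moved stays moved. The work goes in short steps, Python scripts to look and compute and a tool call to move; the robot and the scene stay as the last step left them, time stands still between calls to the robot, and variables do not carry over. Pictures are saved under pics/ and viewed, about 8 in all and at most 12, crops included, and the job is handed in when it is done.

Besides the shell and the picture viewer there is one more tool, called after "Request:" by a JSON object that holds its "method" and its "body", one argument or row to a line. drive_tool: Moves the arm, as the interface text tells. Its arguments: {"type":"object","properties":{"increments":{"type":"array","items":{"type":"array","items":{"type":"number"}}},"force":{"type":"number"}},"required":["increments"]}

```bash
ls; mkdir -p pics
python3 - <<'E'
from station import manip
import cv2,json
s=manip.sense();print(s)
for n in ("scene","side"):
    im=manip.snapshot(n);cv2.imwrite(f"pics/{n}0.png",im[:,:,::-1]);c=manip.camera_model(n);print(n,c)
import numpy as np
a=cv2.imread("pics/scene0.png");b=cv2.imread("pics/side0.png")
cv2.imwrite("pics/a0.png",cv2.resize(a,(800,600)));cv2.imwrite("pics/b0.png",cv2.resize(b,(800,600)))
E
```

```text
pics
{'t': 0.0, 'q': array([ 1.00649559e+00,  5.28484003e-01,  1.43393675e+00, -1.90168336e-05,
        1.18142396e+00, -1.78490554e-01]), 'qd': array([-0.00033003,  0.00058881, -0.00048785, -0.00021481, -0.00091727,
        0.00031916]), 'tau': array([ 8.19490706e-04, -4.42354417e+01, -1.78026491e+01, -2.58733771e-04,
        8.53881327e-03,  1.46514361e-05]), 'tcp_pos': array([0.23476173, 0.57843154, 0.23031173]), 'tool_rot': array([ 1.91707234e-01,  9.81451511e-01, -1.05244879e-03, -4.00460905e-04]), 'force': array([-0.72488167, -0.51700942,  0.22546527]), 'ft_torque': array([0.05568914, 0.00644684, 0.02038125]), 'finger_gap': 1.0024718481698829}
scene {'mtx': array([[432.53915545,   0.        , 253.71014544],
       [  0.        , 432.53915545, 194.68038076],
       [  0.        ,   0.        ,   1.        ]]), 'cam_to_world': array([[ 0.11680616,  0.84911282, -0.51513469,  1.02850474],
       [ 0.99313709, -0.09677161,  0.06568092, -0.094777  ],
       [ 0.0059201 , -0.5192713 , -0.85458895,  0.9051108 ],
       [ 0.        ,  0.        ,  0.        ,  1.        ]])}
side {'mtx': array([[462.02258844,   0.        , 254.99691118],
       [  0.        , 462.02258844, 192.18724017],
       [  0.        ,   0.        ,   1.        ]]), 'cam_to_world': array([[-0.99986289,  0.00275915,  0.01632737,  0.50807034],
       [-0.01080745,  0.63831399, -0.76970024,  0.79078372],
       [-0.01254571, -0.76977116, -0.63819665,  0.7238533 ],
       [ 0.        ,  0.        ,  0.        ,  1.        ]])}
```

View pics/a0.png

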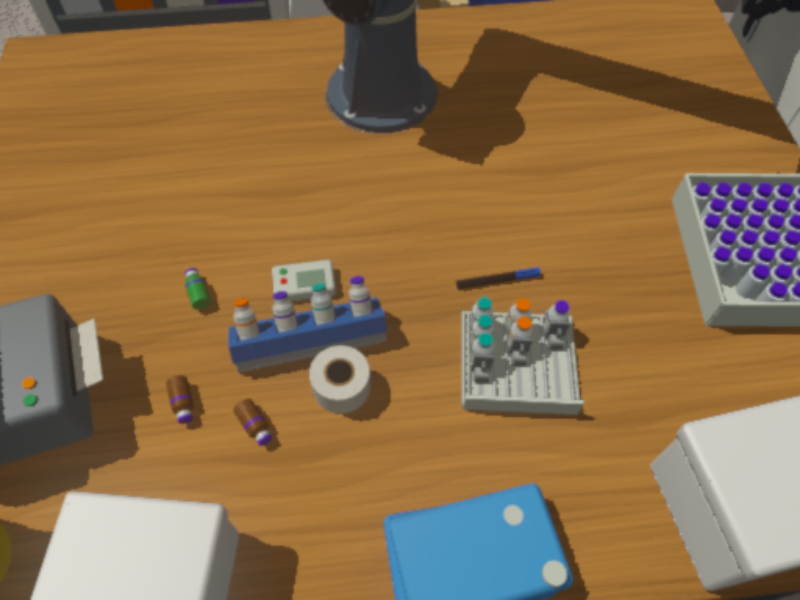

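View pics/b0.png

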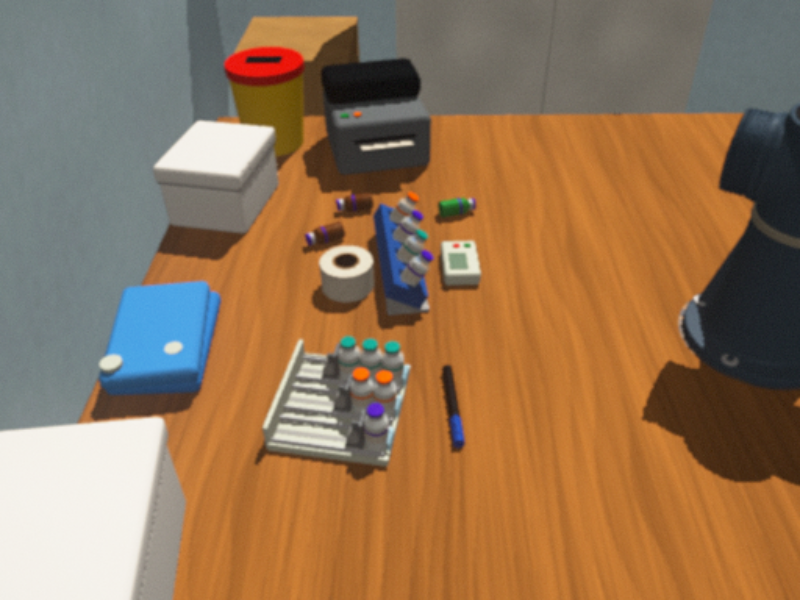

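The scene view (800x600) shows the rack holding orange (241,305), purple (281,298), teal (319,290) and purple (357,283). In the tray, teal caps are at x≈484, orange at (523,305) and (524,324), and purple at (561,308). The brown and green vials lying down, and the vials in the box at right, are decoys. Next I triangulate the caps from both views.

```bash
cat > h.py <<'E'
import cv2,numpy as np
from station import manip
RNG={'purple':[(122,110,60),(150,255,255)],'orange':[(5,200,170),(14,255,255)],'teal':[(82,120,70),(98,255,255)]}
def blobs(im,col,amin=12):
    hsv=cv2.cvtColor(im,cv2.COLOR_RGB2HSV);m=cv2.inRange(hsv,*map(np.array,RNG[col]))
    n,l,st,ce=cv2.connectedComponentsWithStats(m)
    return [(ce[i].round(1),st[i,4],st[i,:4]) for i in range(1,n) if st[i,4]>=amin]
def ray(n,px,c=None):
    c=c or manip.camera_model(n);d=np.linalg.inv(c['mtx'])@np.array([px[0],px[1],1.])
    T=c['cam_to_world'];d=T[:3,:3]@d;return T[:3,3],d/np.linalg.norm(d)
def tri(p,q):
    (o1,d1),(o2,d2)=ray('scene',p),ray('side',q)
    A=np.stack([d1,-d2],1);t=np.linalg.lstsq(A,o2-o1,rcond=None)[0]
    a,b=o1+t[0]*d1,o2+t[1]*d2;return (a+b)/2,np.linalg.norm(a-b)
E
python3 - <<'E'
from h import *
A=cv2.imread('pics/scene0.png')[:,:,::-1].copy();B=cv2.imread('pics/side0.png')[:,:,::-1].copy()
for c in RNG:
    a=[x for x in blobs(A,c) if 130<x[0][0]<380 and 160<x[0][1]<240]
    b=[x for x in blobs(B,c) if 180<x[0][0]<300 and 100<x[0][1]<300]
    print(c,'scene',[(x[0],x[1]) for x in a],'side',[(x[0],x[1]) for x in b])
    for x in a:
        for y in b:
            P,e=tri(x[0],y[0])
            if e<.006: print('   ',x[0],y[0],P.round(4),round(e,4))
E
```

```text
purple scene [(array([228. , 178.8]), np.int32(32)), (array([178.8, 188.6]), np.int32(27)), (array([359.3, 195.8]), np.int32(55))] side [(array([266.9, 137.3]), np.int32(28)), (array([197.1, 152.2]), np.int32(12)), (array([272.9, 163. ]), np.int32(35)), (array([239.9, 261.9]), np.int32(84))]
    [228.  178.8] [272.9 163. ] [ 0.4845 -0.0852  0.0852] 0.0023
    [178.8 188.6] [266.9 137.3] [ 0.4976 -0.1968  0.0842] 0.0023
    [359.3 195.8] [239.9 261.9] [0.5523 0.2064 0.068 ] 0.0031
orange scene [] side [(array([264.3, 125. ]), np.int32(32)), (array([230.6, 238.9]), np.int32(58)), (array([245.2, 240.6]), np.int32(57))]
teal scene [(array([203.6, 183.2]), np.int32(29)), (array([309.7, 193.9]), np.int32(48)), (array([310. , 205.1]), np.int32(54)), (array([310.3, 216.8]), np.int32(60))] side [(array([269.6, 149.7]), np.int32(22)), (array([222.4, 218.8]), np.int32(47)), (array([236.5, 220.3]), np.int32(46)), (array([250.5, 221.9]), np.int32(48))]
    [203.6 183.2] [269.6 149.7] [ 0.491  -0.1406  0.0854] 0.001
    [309.7 193.9] [250.5 221.9] [0.5342 0.0959 0.067 ] 0.0027
    [310.  205.1] [236.5 220.3] [0.5634 0.0911 0.0671] 0.0026
    [310.3 216.8] [222.4 218.8] [0.5929 0.0863 0.0671] 0.0023
```

```bash
cat >> h.py <<'E'
from scipy.spatial.transform import Rotation as R
D=np.pi/180
TY,RY=-9.25*D,6.7*D
def yawv(y): return np.array([np.cos(y),np.sin(y),0]),np.array([-np.sin(y),np.cos(y),0])
def axis(tilt,yaw=RY): return -np.sin(tilt)*yawv(yaw)[0]+np.array([0,0,np.cos(tilt)])
def tool(tilt,yaw):
    z=-axis(tilt,yaw);y=yawv(yaw)[1];return R.from_matrix(np.stack([np.cross(y,z),y,z],1))
def inc(p,rot,s=None):
    s=s or manip.sense();r0=R.from_quat(s['tool_rot'])
    return (100*r0.inv().apply(p-s['tcp_pos'])).round(2),(r0.inv()*rot).as_rotvec().round(4)
E
python3 - <<'E'
from h import *
cap=np.array([.4845,-.0852,.0852]);a=axis(30*D);foot=cap-.061*a;print(foot)
print(inc(foot+.099*a,tool(30*D,RY)), foot+.099*a)
E
```

```text
[ 0.5147917  -0.08164154  0.03237245]
(array([-46.45, -52.99,  11.32]), array([-0.1333, -0.5133, -0.4906])) [ 0.46562976 -0.08741674  0.11810897]
```

Request:
{"method": "drive_tool", "body": {
  "increments": [
    [110,-46.4,-53,5,-0.133,-0.513,-0.491],
    [110,-46.4,-53,5,-0.133,-0.513,-0.491],
    [110,-46.4,-53,5,-0.133,-0.513,-0.491],
    [110,-46.4,-53,5,-0.133,-0.513,-0.491],
    [110,-46.4,-53,5,-0.133,-0.513,-0.491],
    [110,-46.4,-53,5,-0.133,-0.513,-0.491],
    [110,-46.4,-53,5,-0.133,-0.513,-0.491],
    [110,-46.4,-53,5,-0.133,-0.513,-0.491],
    [110,-46.4,-53,5,-0.133,-0.513,-0.491],
    [110,-46.4,-53,5,-0.133,-0.513,-0.491],
    [110,-46.4,-53,5,-0.133,-0.513,-0.491],
    [110,-46.4,-53,5,-0.133,-0.513,-0.491],
    [110,-46.4,-53,5,-0.133,-0.513,-0.491],
    [110,-46.4,-53,5,-0.133,-0.513,-0.491],
    [110,-46.4,-53,11.3,-0.133,-0.513,-0.491],
    [110,-46.4,-53,11.3,-0.133,-0.513,-0.491],
    [110,-46.4,-53,11.3,-0.133,-0.513,-0.491],
    [110,-46.4,-53,11.3,-0.133,-0.513,-0.491],
    [110,-46.4,-53,11.3,-0.133,-0.513,-0.491],
    [110,-46.4,-53,11.3,-0.133,-0.513,-0.491]
  ],
  "force": 30
}}

```text
t: 2.1
tcp_pos: [0.4864, -0.0413, 0.1846]
tool_rot: [-0.047, 0.971, 0.007, 0.234]
force: [0.6, -0.5, -0.1]
finger_gap: 0.565
```

Run:
```python
from h import *
s=manip.sense();print(s['t'],s['tcp_pos'],s['finger_gap'],s['qd'].round(3))
c=manip.camera_model('wrist');r=R.from_quat(s['tool_rot'])
w=manip.snapshot('wrist');cv2.imwrite('pics/w1.png',w[:,:,::-1]);np.savez('w1.npz',T=c['cam_to_world'],K=c['mtx'])
print(c['mtx'],'cam in tool',r.inv().apply(c['cam_to_world'][:3,3]-s['tcp_pos']),(r.inv()*R.from_matrix(c['cam_to_world'][:3,:3])).as_matrix().round(2))
b=manip.snapshot('side')
cv2.imwrite('pics/c1.png',np.hstack([cv2.resize(w[:,:,::-1],(512,384)),cv2.resize(b[110:206,220:290,::-1],(280,384),interpolation=2)]))
```

```text
2.1 [ 0.48641472 -0.04134056  0.18464984] 0.565260934122862 [-0.424  0.273 -0.401 -0.386  0.298 -0.023]
[[297.31863964   0.         253.06718596]
 [  0.         297.31863964 191.55263926]
 [  0.           0.           1.        ]] cam in tool [ 0.07313473 -0.00039596 -0.14203699] [[-0.   -0.96 -0.29]
 [ 1.   -0.   -0.  ]
 [ 0.   -0.29  0.96]]
```

View pics/c1.png

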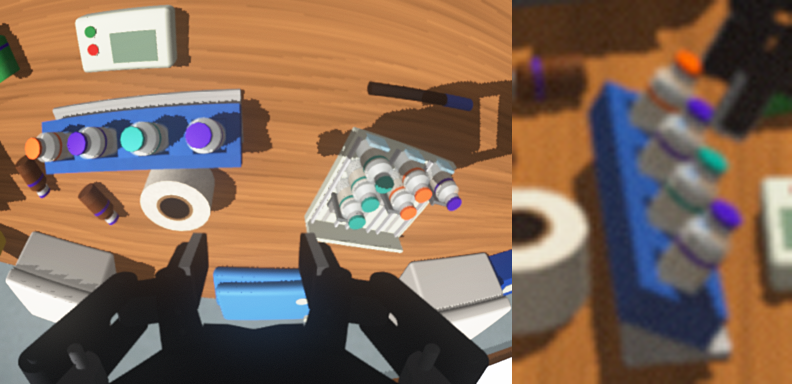

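The wrist view shows p2's cap at (199,135), at the right-hand end of the rack, with its teal neighbour at (140,138). The arm hasn't reached the target pose yet, so I finish that move.

Run:
```python
from h import *
cap=np.array([.4845,-.0852,.0852]);a=axis(30*D);foot=cap-.061*a
print(inc(foot+.099*a,tool(30*D,RY)))
```

```text
(array([ 5.47, -4.09,  4.73]), array([-0.021 , -0.0501, -0.0138]))
```

Request:
{"method": "drive_tool", "body": {
  "increments": [
    [110,5,-3,2.5,-0.02,-0.05,-0.014],
    [110,5,-3,2.5,-0.02,-0.05,-0.014],
    [110,5,-3,2.5,-0.02,-0.05,-0.014],
    [110,5,-3,2.5,-0.02,-0.05,-0.014],
    [110,5,-3,2.5,-0.02,-0.05,-0.014]
  ]
}}

```text
t: 2.7
tcp_pos: [0.4784, -0.0566, 0.179]
tool_rot: [-0.049, 0.974, 0.007, 0.221]
force: [-0.4, -1.4, 0.3]
finger_gap: 0.567
```

```bash
cat >> h.py <<'E'
def wray(px,c):
    v=(np.array(px)-c['mtx'][:2,2])/c['mtx'][0,0];t=np.linalg.norm(v)
    d=np.r_[np.sin(t)*v/t,np.cos(t)];T=c['cam_to_world'];return T[:3,3],T[:3,:3]@d
def wpix(p,c):
    T=c['cam_to_world'];q=T[:3,:3].T@(p-T[:3,3]);r=np.hypot(*q[:2]);return c['mtx'][:2,2]+q[:2]/r*np.arctan2(r,q[2])*c['mtx'][0,0]
E
python3 - <<'E'
from h import *
s=manip.sense();print(s['t'],s['tcp_pos'],s['finger_gap'],s['qd'].round(3))
c=manip.camera_model('wrist');w=manip.snapshot('wrist')
cv2.imwrite('pics/w2.png',w[:,:,::-1]);
cap=np.array([.4845,-.0852,.0852]);a=axis(30*D);foot=cap-.061*a
print(inc(foot+.099*a,tool(30*D,RY)))
for n in RNG:
    for b in blobs(w,n,60):
        o,d=wray(b[0],c);P=[(o+d*(z-o[2])/d[2]).round(4)[:2] for z in (.087,)]
        print(n,b,P)
print('expected',wpix(cap,c))
cv2.imwrite('pics/c2.png',cv2.resize(w[40:340,100:400,::-1],(600,600)))
E
```

```text
2.7 [ 0.47842178 -0.05660669  0.17900019] 0.567467291546968 [ 0.002 -0.001 -0.005 -0.     0.    -0.   ]
(array([ 4.07, -2.88,  4.84]), array([-0.0167, -0.0771, -0.0125]))
purple (array([217.1, 151.4]), np.int32(522), array([204, 139,  27,  26], dtype=int32)) [array([ 0.4844, -0.0853])]
purple (array([ 91.1, 156.8]), np.int32(396), array([ 81, 145,  22,  24], dtype=int32)) [array([ 0.4976, -0.1966])]
purple (array([460.4, 215.3]), np.int32(134), array([454, 209,  14,  13], dtype=int32)) [array([0.5347, 0.1813])]
teal (array([148.5, 153.6]), np.int32(490), array([136, 142,  26,  25], dtype=int32)) [array([ 0.4909, -0.1414])]
teal (array([394.5, 200.2]), np.int32(157), array([387, 195,  17,  12], dtype=int32)) [array([0.5202, 0.0814])]
teal (array([380.3, 217.5]), np.int32(172), array([373, 211,  16,  14], dtype=int32)) [array([0.5448, 0.0761])]
teal (array([366.8, 234.7]), np.int32(152), array([359, 229,  16,  12], dtype=int32)) [array([0.5719, 0.0715])]
expected [217.47180268 150.24139184]
```

View pics/c2.png

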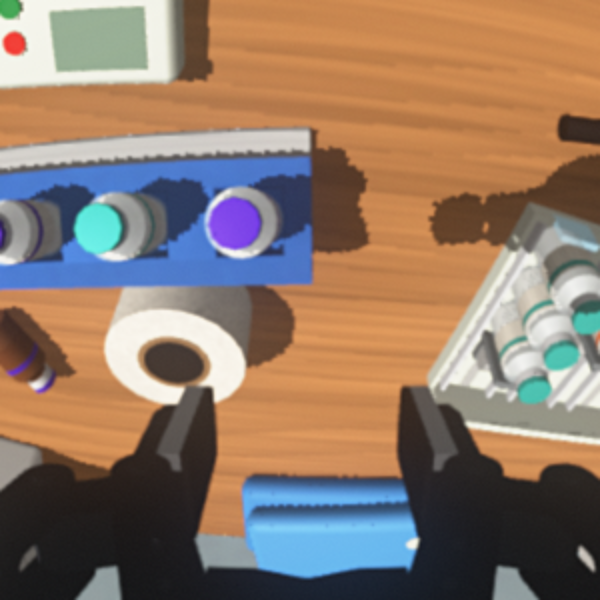

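The wrist view agrees with the triangulation: p2's cap is at (0.4844,-0.0853). The arm stopped short of the commanded pose, so I check the joints.

Run:
```python
from h import *
s=manip.sense();print(s['q'].round(3),s['tcp_pos'],R.from_quat(s['tool_rot']).as_matrix().round(3))
print([x for x in dir(manip) if x[0]!='_'])
```

```text
[-0.504  0.34   2.159  0.757  0.354 -2.854] [ 0.47853727 -0.05668217  0.17906903] [[-0.897 -0.098  0.431]
 [-0.092  0.995  0.034]
 [-0.432 -0.009 -0.902]]
['PlanningError', 'camera_model', 'pinch_z', 'sense', 'sign_off', 'snapshot']
```

Joint 6 is at its limit, so I use the equivalent half-turn grasp: rotate about tool z, lifting a little first.

Request:
{"method": "drive_tool", "body": {
  "increments": [
    [110,0,0,-2,0,0,0.8],
    [110,0,0,-2,0,0,0.8],
    [110,0,0,-2,0,0,0.8],
    [110,0,0,-2,0,0,0.8],
    [110,0,0,-2,0,0,0.8],
    [110,0,0,-2,0,0,0.8],
    [110,0,0,-2,0,0,1.6],
    [110,0,0,-2,0,0,1.6],
    [110,0,0,-2,0,0,1.6],
    [110,0,0,-2,0,0,1.6],
    [110,0,0,-2,0,0,1.6],
    [110,0,0,-2,0,0,2.3],
    [110,0,0,-2,0,0,2.3],
    [110,0,0,-2,0,0,2.3],
    [110,0,0,-2,0,0,2.3],
    [110,0,0,-2,0,0,2.3],
    [110,0,0,-2,0,0,3.1],
    [110,0,0,-2,0,0,3.1],
    [110,0,0,-2,0,0,3.1],
    [110,0,0,-2,0,0,3.1]
  ]
}}

```text
t: 4.75
tcp_pos: [0.4701, -0.0575, 0.1973]
tool_rot: [0.961, 0.163, 0.221, 0.02]
force: [-0.4, 0.1, 0.2]
finger_gap: 0.572
```

```bash
cat >> h.py <<'E'
def toolf(tilt,yaw): return tool(tilt,yaw)*R.from_euler('z',np.pi)
CAP={'p2':[.4845,-.0853,.0870],'p1':[.4977,-.1967,.0865]}
# cap-top points (from wrist at z=.087): top 65 mm from foot
def foot(n,tilt=31*D): return np.array(CAP[n])-.063*axis(tilt)
E
python3 - <<'E'
from h import *
s=manip.sense();print(s['t'],s['tcp_pos'],s['q'].round(3));a=axis(31*D)
f=foot('p2');print(f)
for d in (.099,.019): print(inc(f+d*a,toolf(31*D,RY)))
E
```

```text
4.75 [ 0.4701082  -0.05752357  0.19725942] [-0.519  0.287  2.157  0.672  0.402  0.131]
[ 0.5167258  -0.08151434  0.03299846]
(array([-4.63,  1.84,  6.88]), array([0.0059, 0.0957, 0.2229]))
(array([-3.86,  1.88, 14.85]), array([0.0059, 0.0957, 0.2229]))
```

Request:
{"method": "drive_tool", "body": {
  "increments": [
    [110,-4.6,1.8,6.9,0.006,0.096,0.223],
    [110,-4.6,1.8,6.9,0.006,0.096,0.223],
    [110,-4.6,1.8,6.9,0.006,0.096,0.223],
    [110,-4.6,1.8,6.9,0.006,0.096,0.223],
    [110,-4.6,1.8,6.9,0.006,0.096,0.223],
    [110,-4.6,1.8,6.9,0.006,0.096,0.223]
  ]
}}

```text
t: 5.35
tcp_pos: [0.4656, -0.0881, 0.1161]
tool_rot: [0.962, 0.057, 0.265, -0.016]
force: [-0.3, 0.0, -1.6]
finger_gap: 0.566
```

Run:
```python
from h import *
s=manip.sense();print(s['t'],s['tcp_pos'],s['q'].round(3),s['qd'].round(2));a=axis(31*D)
c=manip.camera_model('wrist');w=manip.snapshot('wrist')
cv2.imwrite('pics/w3.png',w[:,:,::-1]);
f=foot('p2')
for d in (.099,.019): print(inc(f+d*a,toolf(31*D,RY)))
for b in blobs(w,'purple',60):
        o,d=wray(b[0],c);print(b,[(o+d*(z-o[2])/d[2]).round(4)[:2] for z in (.087,)])
cv2.imwrite('pics/c3.png',cv2.resize(w[:,:,::-1],(640,480)))
```

```text
5.35 [ 0.46559953 -0.08805925  0.11613736] [-0.666  0.539  2.292  1.795  0.381 -0.95 ] [-0.01  0.    0.01  0.06  0.03 -0.06]
(array([ 0.07, -0.01, -0.08]), array([-0.0018,  0.002 ,  0.0034]))
(array([0.08, 0.  , 7.92]), array([-0.0018,  0.002 ,  0.0034]))
(array([408.8,  87.4]), np.int32(69), array([399,  83,  20,  13], dtype=int32)) [array([ 0.6091, -0.204 ])]
(array([481.3, 139.6]), np.int32(67), array([471, 136,  21,  10], dtype=int32)) [array([ 0.5745, -0.2791])]
(array([251.6, 219.7]), np.int32(727), array([235, 205,  33,  30], dtype=int32)) [array([ 0.485 , -0.0853])]
(array([409.6, 217. ]), np.int32(559), array([397, 204,  27,  28], dtype=int32)) [array([ 0.4982, -0.1965])]
(array([477.4, 311.7]), np.int32(70), array([465, 306,  26,   9], dtype=int32)) [array([ 0.4286, -0.2685])]
```

View pics/c3.png

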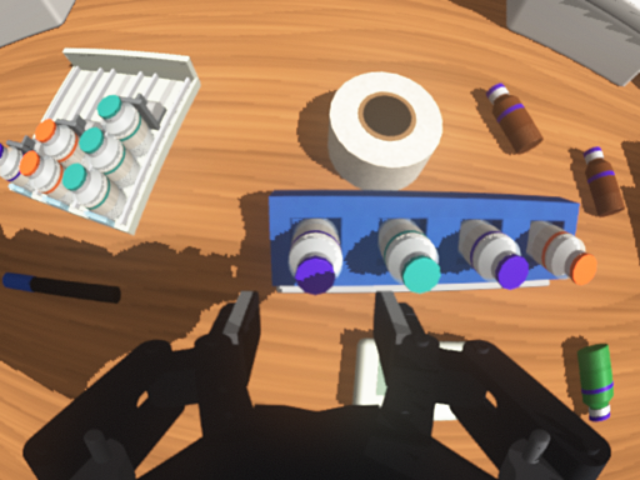

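The wrist view shows p2 between the fingers at (314,270 of 640x480), with teal t3 to its right. It is the correct vial, purple-capped with a clear body. I descend along the axis and grip.

Request:
{"method": "drive_tool", "body": {
  "increments": [
    [110,0.1,0,3,0,0,0],
    [110,0.1,0,6,0,0,0],
    [110,0.1,0,7.9,0,0,0],
    [110,0.1,0,7.9,0,0,0],
    [110,0.1,0,7.9,0,0,0]
  ]
}}

```text
t: 5.9
tcp_pos: [0.5085, -0.0815, 0.0518]
tool_rot: [0.961, 0.06, 0.268, -0.016]
force: [-0.3, 0.4, 1.8]
finger_gap: 0.571
```

Run:
```python
from h import *
s=manip.sense();print(s['t'],s['tcp_pos'],s['q'].round(3),s['force'].round(1));a=axis(31*D)
print(inc(foot('p2')+.019*a,toolf(31*D,RY)))
b=manip.snapshot('side');w=manip.snapshot('wrist')
cv2.imwrite('pics/c4.png',np.hstack([cv2.resize(b[110:230,200:320,::-1],(400,400),interpolation=2),cv2.resize(w[130:330,150:350,::-1],(400,400))]))
```

```text
5.9 [ 0.50848886 -0.08150961  0.05182588] [-0.578  0.731  2.225  2.177  0.417 -1.278] [-0.3  0.4  1.8]
(array([-0.27,  0.09,  0.13]), array([-0.002 , -0.0024,  0.0081]))
```

View pics/c4.png

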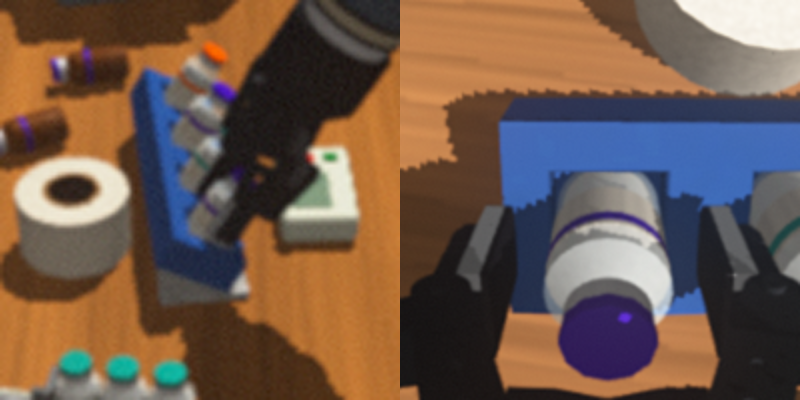

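The vial sits centred between the fingers. I make a small correction and close, then draw out along the axis.

Request:
{"method": "drive_tool", "body": {
  "increments": [
    [110,-0.3,0.1,0.1,0,0,0.005],
    [110,-0.3,0.1,0.1,0,0,0.005],
    [255,-0.3,0.1,0.1,0,0,0.005],
    [255,-0.3,0.1,0.1,0,0,0.005],
    [255,-0.3,0.1,0.1,0,0,0.005],
    [255,-0.3,0.1,0.1,0,0,0.005],
    [255,-0.3,0.1,0.1,0,0,0.005]
  ],
  "force": 35
}}

```text
t: 6.7
tcp_pos: [0.5054, -0.0835, 0.0506]
tool_rot: [0.962, 0.057, 0.268, -0.016]
force: [-9.3, -0.1, 19.0]
finger_gap: 0.341
```

Request:
{"method": "drive_tool", "body": {
  "increments": [
    [255,0,0,-0.5,0,0,0],
    [255,0,0,-1,0,0,0],
    [255,0,0,-2,0,0,0],
    [255,0,0,-4,0,0,0],
    [255,0,0,-7,0,0,0],
    [255,0,0,-7,0,0,0],
    [255,0,0,-7,0,0,0]
  ]
}}

```text
t: 7.4
tcp_pos: [0.4705, -0.089, 0.1087]
tool_rot: [0.962, 0.056, 0.268, -0.015]
force: [0.1, -0.5, -0.8]
finger_gap: 0.336
```

```bash
cat >> h.py <<'E'
# tray: front place of teal lane from caps (cap centroid in scene/side views)
_u,_v=yawv(TY)
_pts=[((.5342,.0959),(0,-.056)),((.5634,.0911),(.03,-.056)),((.5929,.0863),(.06,-.056)),((.5523,.2064),(0,.056))]
TO=np.mean([np.array(p)-(_u*x+_v*y)[:2] for p,(x,y) in _pts],0)
def tray(x,y,z): return np.r_[TO,0]+_u*x+_v*y+np.array([0,0,z])
E
python3 - <<'E'
from h import *
print([np.array(p)-(tray(x,y,0))[:2] for p,(x,y) in __import__('h')._pts],TO)
s=manip.sense();print(s['t'],s['tcp_pos'],s['q'].round(3),s['force'].round(1),s['finger_gap'])
for p in (tray(-.08,.056,.12),):
  for rot in (tool(0,TY),toolf(0,TY)): print(inc(p,rot))
E
```

```text
[array([ 2.08210085e-04, -5.80946240e-06]), array([-2.01680912e-04,  1.64675057e-05]), array([-3.11571909e-04,  3.87444738e-05]), array([ 3.05042737e-04, -4.94025171e-05])] [0.54299337 0.15117761]
7.4 [ 0.47052844 -0.08900862  0.10866596] [-0.66   0.565  2.288  1.869  0.387 -1.02 ] [ 0.1 -0.5 -0.8] 0.3356710987025816
(array([  3.9 , -30.59,   0.97]), array([ 0.7696, -0.1055, -2.7661]))
(array([  3.9 , -30.59,   0.97]), array([-0.0739, -0.5392,  0.2718]))
```

Vial drawn out and held. Next I carry it upright to a spot in front of the purple lane.

Request:
{"method": "drive_tool", "body": {
  "increments": [
    [255,0,0,-3,0,0,0],
    [255,3.9,-30.6,-3,-0.074,-0.539,0.272],
    [255,3.9,-30.6,-3,-0.074,-0.539,0.272],
    [255,3.9,-30.6,-3,-0.074,-0.539,0.272],
    [255,3.9,-30.6,-3,-0.074,-0.539,0.272],
    [255,3.9,-30.6,-3,-0.074,-0.539,0.272],
    [255,3.9,-30.6,-3,-0.074,-0.539,0.272],
    [255,3.9,-30.6,-3,-0.074,-0.539,0.272],
    [255,3.9,-30.6,1,-0.074,-0.539,0.272],
    [255,3.9,-30.6,1,-0.074,-0.539,0.272],
    [255,3.9,-30.6,1,-0.074,-0.539,0.272],
    [255,3.9,-30.6,1,-0.074,-0.539,0.272],
    [255,3.9,-30.6,1,-0.074,-0.539,0.272],
    [255,3.9,-30.6,1,-0.074,-0.539,0.272]
  ]
}}

```text
t: 8.8
tcp_pos: [0.4737, 0.2153, 0.1189]
tool_rot: [0.997, -0.081, -0.001, -0.0]
force: [1.7, -0.5, -0.2]
finger_gap: 0.338
```

Run:
```python
from h import *
s=manip.sense();print(s['t'],s['tcp_pos'],s['q'].round(3),s['qd'].round(2),s['force'].round(1))
print(inc(tray(-.08,.056,.12),toolf(0,TY)))
b=manip.snapshot('side');a=manip.snapshot('scene')
cv2.imwrite('pics/side5.png',b[:,:,::-1]);cv2.imwrite('pics/scene5.png',a[:,:,::-1])
T=manip.camera_model('side');q=T['cam_to_world'][:3,:3].T@(s['tcp_pos']-T['cam_to_world'][:3,3]);u,v=(T['mtx']@q/q[2])[:2].astype(int);print('side tcp px',u,v)
T=manip.camera_model('scene');q=T['cam_to_world'][:3,:3].T@(s['tcp_pos']-T['cam_to_world'][:3,3]);u2,v2=(T['mtx']@q/q[2])[:2].astype(int);print(u2,v2)
cv2.imwrite('pics/c5.png',np.hstack([cv2.resize(b[v-40:v+40,u-40:u+40,::-1],(400,400),interpolation=2),cv2.resize(a[v2-40:v2+40,u2-40:u2+40,::-1],(400,400))]))
```

```text
8.8 [0.47365037 0.21531923 0.11885597] [0.211 0.559 1.795 0.002 0.79  1.943] [ 1.06  0.31 -0.66 -0.16  0.45  1.27] [ 1.7 -0.5 -0.2]
(array([-0.13, -0.38, -0.11]), array([-0.0005,  0.0023, -0.0011]))
side tcp px 281 246
359 153
```

View pics/c5.png

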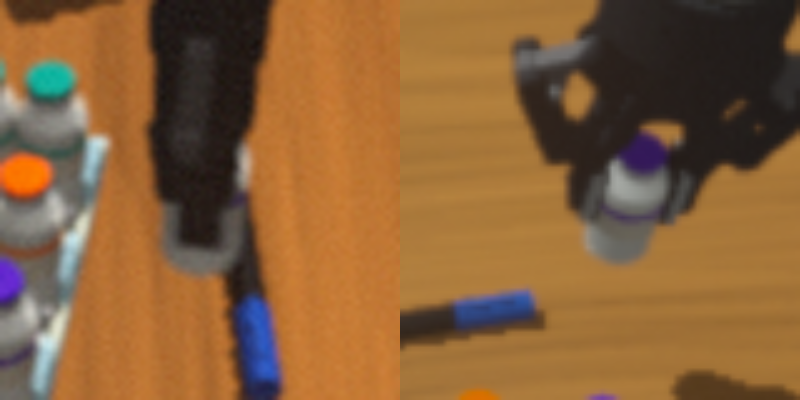

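The vial hangs nearly upright (side: bottom at (282,260) px; scene: bottom at (362,165)). Next I work out the foot height relative to the TCP and the insertion moves.

Run:
```python
from h import *
s=manip.sense();p=s['tcp_pos'];print(s['t'],p,s['qd'].round(2))
o,d=ray('scene',(362,165.6));X=o+d*(p[0]+.015-o[0])/d[0];print('scene foot',X,'tcp-foot',p[2]-X[2])
o,d=ray('side',(282,260.6));X=o+d*(p[1]+.015-o[1])/d[1];print('side foot',X,p[2]-X[2])
# settle target: ahead of stop, foot 24mm above floor with TCP-foot=.0205
for t in ((-.08,.056,.006+.026+.0205),(.003,.056,.006+.026+.0205)): print(tray(*t),inc(tray(*t),toolf(0,TY)))
```

```text
8.9 [0.47289018 0.21999407 0.11869554] [-0.09 -0.02  0.09 -0.05  0.   -0.08]
scene foot [0.48789018 0.2246535  0.09047789] tcp-foot 0.0282176468199173
side foot [0.47377512 0.23499407 0.10465962] 0.014035915612903918
[0.47303525 0.21930881 0.0525    ] (array([0.03, 0.09, 6.62]), array([-0.0041,  0.001 ,  0.0088]))
[0.55495595 0.20596717 0.0525    ] (array([8.33, 0.17, 6.61]), array([-0.0041,  0.001 ,  0.0088]))
```

Request:
{"method": "drive_tool", "body": {
  "increments": [
    [255,2,0.1,3,-0.004,0.001,0.009],
    [255,2.5,0.1,6.6,-0.004,0.001,0.009],
    [255,3,0.1,6.6,-0.004,0.001,0.009],
    [255,4,0.1,6.6,-0.004,0.001,0.009],
    [255,4.7,0.1,6.6,-0.004,0.001,0.009],
    [255,5.2,0.1,6.6,-0.004,0.001,0.009],
    [255,5.8,0.1,6.6,-0.004,0.001,0.009],
    [255,6.4,0.1,6.6,-0.004,0.001,0.009],
    [255,7,0.1,6.6,-0.004,0.001,0.009],
    [255,7.6,0.1,6.6,-0.004,0.001,0.009],
    [255,8.2,0.1,6.6,-0.004,0.001,0.009],
    [255,8.4,0.1,6.6,-0.004,0.001,0.009],
    [255,8.4,0.1,6.6,-0.004,0.001,0.009]
  ]
}}

```text
t: 10.2
tcp_pos: [0.5525, 0.1984, 0.0549]
tool_rot: [0.996, -0.085, -0.002, 0.002]
force: [-5.9, 0.4, 2.1]
finger_gap: 0.336
```

Run:
```python
from h import *
s=manip.sense();p=s['tcp_pos'];print(s['t'],p,s['force'].round(1),s['finger_gap'],inc(tray(.003,.056,.0525),toolf(0,TY)))
b=manip.snapshot('side');a=manip.snapshot('scene')
cv2.imwrite('pics/c6.png',np.hstack([cv2.resize(b[200:300,165:265,::-1],(400,400),interpolation=2),cv2.resize(a[150:250,300:400,::-1],(400,400))]))
for n in ('purple','orange'): print(n,[(x[0],x[1]) for x in blobs(b,n)][:9],[(x[0],x[1]) for x in blobs(a,n) if x[0][0]<420])
```

```text
10.2 [0.55247426 0.19844718 0.05491323] [-5.9  0.4  2.1] 0.33627702267696374 (array([ 0.12, -0.78,  0.24]), array([ 0.0038,  0.0043, -0.0087]))
purple [(array([197.2, 152.8]), np.int32(12)), (array([221.5, 259.6]), np.int32(66))] [(array([148.9,   0.4]), np.int32(36)), (array([178.8, 188.6]), np.int32(27)), (array([359.1, 190.8]), np.int32(47)), (array([360.1, 208.7]), np.int32(55)), (array([113.9, 254.4]), np.int32(20)), (array([118.5, 267.5]), np.int32(31)), (array([161.2, 269.3]), np.int32(20)), (array([169.2, 280.9]), np.int32(33))]
orange [(array([249.1, 240.8]), np.int32(13))] []
```

View pics/c6.png

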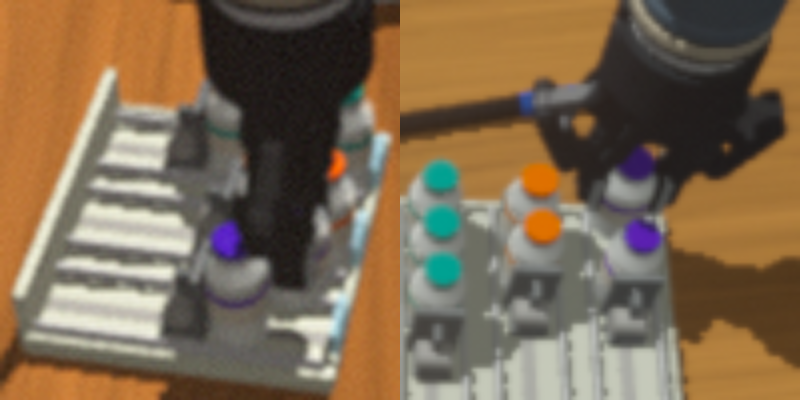

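The row has been pushed back: p0 is now at (232,240) in the left half and the held vial is in front of it. The TCP y is about 8 mm off the target, so I check whether it has settled.

Run:
```python
from h import *
s=manip.sense();p=s['tcp_pos'];print(s['t'],p,s['force'].round(1),s['q'].round(3),s['qd'].round(3),s['tau'].round(1),inc(tray(.003,.056,.0525),toolf(0,TY)))
o,d=ray('scene',(359.1,190.8));
for z in (.095,.100): print((o+d*(z-o[2])/d[2]).round(4))
o,d=ray('scene',(360.1,208.7));z=.068;print((o+d*(z-o[2])/d[2]).round(4), tray(.033,.056,.068))
```

```text
10.3 [0.55245946 0.19847412 0.05489815] [-4.9 -0.3  2.5] [ 0.156  0.726  1.654 -0.003  0.766  1.899] [ 0.001 -0.001 -0.    -0.001 -0.002  0.001] [ -0.9 -45.  -13.5  -0.1  -1.6  -0. ] (array([ 0.12, -0.78,  0.24]), array([ 0.0038,  0.004 , -0.0086]))
[0.5566 0.1998 0.095 ]
[0.5595 0.198  0.1   ]
[0.587  0.2005 0.068 ] [0.58456584 0.2011449  0.068     ]
```

Request:
{"method": "drive_tool", "body": {
  "increments": [
    [255,0.1,-0.4,0,0,0,-0.009],
    [255,0.1,-0.8,0.2,0.004,0.004,-0.009],
    [255,0.1,-0.8,0.2,0.004,0.004,-0.009],
    [255,0.1,-0.8,0.2,0.004,0.004,-0.009]
  ]
}}

```text
t: 10.7
tcp_pos: [0.555, 0.2065, 0.0525]
tool_rot: [0.997, -0.08, 0.0, -0.0]
force: [-5.3, 0.3, 1.1]
finger_gap: 0.341
```

Run:
```python
from h import *
s=manip.sense();p=s['tcp_pos'];print(s['t'],p,s['force'].round(1),s['qd'].round(3),inc(tray(.003,.056,.0525),toolf(0,TY)))
c=manip.camera_model('wrist');w=manip.snapshot('wrist');a=manip.snapshot('scene')
r=R.from_quat(s['tool_rot'])
for b in blobs(w,'purple',60):
    o,d=wray(b[0],c);print(b[:2],'at tool z=-43,-38:',[(r.inv().apply(o+d*t-p)*1e3).round(1) for zz in (-.043,-.038) for t in [((zz-r.inv().apply(o-p)[2])/r.inv().apply(d)[2])]])
print([(x[0],x[1]) for x in blobs(a,'purple') if 300<x[0][0]<420])
cv2.imwrite('pics/c7.png',np.hstack([cv2.resize(w[:,:,::-1],(512,384)),cv2.resize(a[160:256,320:390,::-1],(280,384),interpolation=2)]))
```

```text
10.7 [0.55498549 0.20647326 0.05245652] [-5.3  0.3  1.1] [-0.001 -0.    -0.001  0.002  0.002  0.002] (array([ 0.01,  0.05, -0.  ]), array([-0.0005, -0.0002,  0.0004]))
(array([249.1, 199.8]), np.int32(1603)) at tool z=-43,-38: [array([ 41.5,  -1.2, -43. ]), array([ 39.9,  -1.3, -38. ])]
(array([252.6, 232.6]), np.int32(116)) at tool z=-43,-38: [array([ 28.9,  -0. , -43. ]), array([ 26.6,  -0. , -38. ])]
(array([254.1, 290.2]), np.int32(1688)) at tool z=-43,-38: [array([  2.9,   0.6, -43. ]), array([ -0.7,   0.6, -38. ])]
(array([  2. , 368.3]), np.int32(141)) at tool z=-43,-38: [array([-102.8, -200.6,  -43. ]), array([-111.7, -210.7,  -38. ])]
(array([ 16.2, 378.6]), np.int32(113)) at tool z=-43,-38: [array([-110.2, -187.7,  -43. ]), array([-119.5, -197.2,  -38. ])]
[(array([362.5, 191.8]), np.int32(45)), (array([361.8, 209.3]), np.int32(63))]
```

View pics/c7.png

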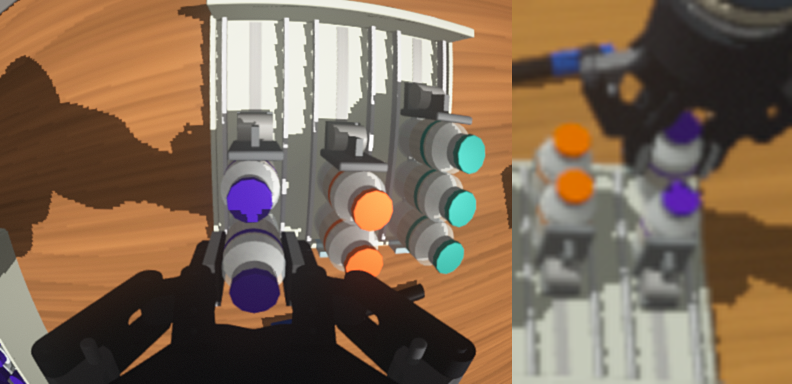

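The held vial is in line with the lane and p0 is pressed back behind it. Lowering.

Request:
{"method": "drive_tool", "body": {
  "increments": [
    [255,0,0,0.5,0,0,0],
    [255,0,0,1,0,0,0],
    [255,0,0,1.5,0,0,0],
    [255,0,0,2,0,0,0],
    [255,0,0,2.2,0,0,0],
    [255,0,0,2.2,0,0,0]
  ]
}}

```text
t: 11.4
tcp_pos: [0.5552, 0.2064, 0.03]
tool_rot: [0.997, -0.081, 0.0, -0.0]
force: [-5.6, -0.0, -1.3]
finger_gap: 0.338
```

Request:
{"method": "drive_tool", "body": {
  "increments": [
    [255,0,0,0.1,0,0,0],
    [255,0,0,0.2,0,0,0],
    [255,0,0,0.2,0,0,0]
  ]
}}

```text
t: 11.7
tcp_pos: [0.5552, 0.2064, 0.0283]
tool_rot: [0.997, -0.08, 0.0, -0.0]
force: [-5.7, 0.8, 1.1]
finger_gap: 0.338
```

Request:
{"method": "drive_tool", "body": {
  "increments": [
    [255,0,0,0.1,0,0,0],
    [255,0,0,0.1,0,0,0]
  ]
}}

```text
t: 11.9
tcp_pos: [0.5552, 0.2064, 0.0274]
tool_rot: [0.997, -0.08, 0.0, -0.0]
force: [-5.2, 1.7, 1.8]
finger_gap: 0.339
```

Request:
{"method": "drive_tool", "body": {
  "increments": [
    [255,0,0,0.1,0,0,0],
    [255,0,0,0.1,0,0,0]
  ]
}}

```text
t: 12.1
tcp_pos: [0.5554, 0.2064, 0.0272]
tool_rot: [0.997, -0.08, 0.0, -0.0]
force: [-6.6, 0.6, 7.8]
finger_gap: 0.34
```

Request:
{"method": "drive_tool", "body": {
  "increments": [
    [255,0,0,0.1,0,0,0],
    [255,0,0,0.1,0,0,0]
  ]
}}

```text
t: 12.3
tcp_pos: [0.5557, 0.2066, 0.027]
tool_rot: [0.997, -0.08, 0.001, -0.0]
force: [-8.1, 0.6, 11.7]
finger_gap: 0.342
```

The foot is on the floor. I ease it forward to the stop and open.

Request:
{"method": "drive_tool", "body": {
  "increments": [
    [255,-0.1,0,-0.15,0,0,0],
    [255,-0.2,0,-0.15,0,0,0],
    [255,-0.3,0,-0.15,0,0,0],
    [150,-0.3,0,-0.15,0,0,0],
    [130,-0.3,0,-0.15,0,0,0],
    [115,-0.3,0,-0.15,0,0,0],
    [110,-0.3,0,-0.15,0,0,0],
    [110,-0.3,0,-0.15,0,0,0]
  ]
}}

```text
t: 13.1
tcp_pos: [0.5544, 0.2069, 0.0264]
tool_rot: [0.997, -0.08, 0.002, -0.0]
force: [1.0, 0.7, 0.0]
finger_gap: 0.574
```

Request:
{"method": "drive_tool", "body": {
  "increments": [
    [110,-0.3,0,-1,0,0,0],
    [110,-0.3,0,-3,0,0,0],
    [110,-0.3,0,-6,0,0,0],
    [110,-0.3,0,-10,0,0,0],
    [110,-0.3,0,-10,0,0,0],
    [110,-0.3,0,-10,0,0,0]
  ]
}}

```text
t: 13.7
tcp_pos: [0.5511, 0.2076, 0.1281]
tool_rot: [0.997, -0.08, 0.003, -0.001]
force: [0.4, -0.8, -0.7]
finger_gap: 0.573
```

Run:
```python
from h import *
s=manip.sense();p=s['tcp_pos'];print(s['t'],p,s['finger_gap'])
c=manip.camera_model('wrist');w=manip.snapshot('wrist');cv2.imwrite('pics/w8.png',w[:,:,::-1])
for n in RNG:
  for b in blobs(w,n,120):
    o,d=wray(b[0],c);P=o+d*(.070-o[2])/d[2];q=P-tray(0,0,.07);print(n,b[0],b[1],'tray mm',(1e3*q@_u).round(1) if 0 else (1e3*np.array([q@yawv(TY)[0],q@yawv(TY)[1]])).round(1))
a=axis(31*D);f=foot('p1')
print('to p1 pre (flipped):',inc(f+.12*a,toolf(31*D,RY)),f+.12*a)
```

```text
13.7 [0.55111472 0.20757354 0.12809792] 0.5729551638770043
purple [251.1 167.5] 673 tray mm [30.6 58.3]
purple [253.6 208.2] 608 tray mm [ 0.9 56.5]
purple [ 18.6 293. ] 474 tray mm [-103.4  315.6]
purple [ 16.6 329.4] 1305 tray mm [-167.   353.5]
teal [406.4 130.7] 483 tray mm [ 60.1 -56.1]
teal [402.7 170.1] 450 tray mm [ 30.3 -55.9]
teal [397.8 207.5] 409 tray mm [  0.4 -55.9]
to p1 pre (flipped): (array([-1.52, 41.53, -0.91]), array([ 0.0746,  0.5338, -0.2711])) [ 0.46854332 -0.20012512  0.13535854]
```

p2 is at tray (0.9, 56.5) and p0 at (30.6, 58.3), both snug. Next p1, the pocket between the orange and teal vials.

Request:
{"method": "drive_tool", "body": {
  "increments": [
    [110,0,3,-3,0,0,0],
    [110,-1.5,41.5,-4,0.075,0.534,-0.271],
    [110,-1.5,41.5,-4,0.075,0.534,-0.271],
    [110,-1.5,41.5,-4,0.075,0.534,-0.271],
    [110,-1.5,41.5,-4,0.075,0.534,-0.271],
    [110,-1.5,41.5,-4,0.075,0.534,-0.271],
    [110,-1.5,41.5,-4,0.075,0.534,-0.271],
    [110,-1.5,41.5,-4,0.075,0.534,-0.271],
    [110,-1.5,41.5,-4,0.075,0.534,-0.271],
    [110,-1.5,41.5,-4,0.075,0.534,-0.271],
    [110,-1.5,41.5,-4,0.075,0.534,-0.271],
    [110,-1.5,41.5,-0.9,0.075,0.534,-0.271],
    [110,-1.5,41.5,-0.9,0.075,0.534,-0.271],
    [110,-1.5,41.5,-0.9,0.075,0.534,-0.271],
    [110,-1.5,41.5,-0.9,0.075,0.534,-0.271],
    [110,-1.5,41.5,-0.9,0.075,0.534,-0.271]
  ]
}}

```text
t: 15.35
tcp_pos: [0.4686, -0.2022, 0.1337]
tool_rot: [0.962, 0.054, 0.266, -0.016]
force: [-0.4, 0.2, 1.8]
finger_gap: 0.571
```

```bash
cat > look.py <<'E'
import sys
from h import *
n=sys.argv[1];tilt=31*D
s=manip.sense();p=s['tcp_pos'];print(s['t'],p,s['q'].round(2),s['qd'].round(2))
c=manip.camera_model('wrist');w=manip.snapshot('wrist');cv2.imwrite('pics/wl_%s_%.1f.png'%(n,s['t']),w[:,:,::-1])
for k in RNG:
  for b in blobs(w,k,150):
    o,d=wray(b[0],c);print(k,b[0],b[1],(o+d*(.0870-o[2])/d[2]).round(4)[:2])
for d in (.080,.022): print(d,inc(foot(n)+d*axis(tilt),toolf(tilt,RY)))
E
python3 look.py p1
```

```text
15.35 [ 0.46855001 -0.20215588  0.13365587] [-0.9   0.51  2.14  1.22  0.48 -0.54] [ 0.07 -0.03  0.06  0.01  0.02  0.  ]
purple [249.5 208.6] 611 [ 0.4984 -0.1966]
teal [  7.7 123.4] 154 [0.5558 0.0662]
teal [161.7 213.1] 525 [ 0.4876 -0.1334]
0.08 (array([0.08, 0.06, 3.88]), array([-0.0021,  0.0011, -0.0032]))
0.022 (array([0.09, 0.08, 9.68]), array([-0.0021,  0.0011, -0.0032]))
```

Request:
{"method": "drive_tool", "body": {
  "increments": [
    [112,0.1,0.1,2,0,0,0],
    [112,0.1,0.1,4,0,0,0],
    [112,0,0.1,5,0,0,0],
    [112,0,0.1,6,0,0,0],
    [112,0,0.1,6,0,0,0],
    [112,0,0.1,6,0,0,0]
  ]
}}

```text
t: 16.0
tcp_pos: [0.4998, -0.1946, 0.0835]
tool_rot: [0.962, 0.057, 0.266, -0.017]
force: [-0.4, 0.2, 0.1]
finger_gap: 0.562
```

```bash
python3 look.py p1
```

```text
16.0 [ 0.49982408 -0.1946453   0.0834521 ] [-0.82  0.65  2.12  1.48  0.43 -0.77] [-0.02 -0.01 -0.01  0.   -0.   -0.  ]
purple [255.4 250.1] 1068 [ 0.4985 -0.1965]
teal [140.  252.9] 842 [ 0.4879 -0.134 ]
0.08 (array([-0.05,  0.11, -2.06]), array([-0.0023,  0.0003,  0.0013]))
0.022 (array([-0.05,  0.12,  3.74]), array([-0.0023,  0.0003,  0.0013]))
```

Request:
{"method": "drive_tool", "body": {
  "increments": [
    [112,-0.1,0.1,1.5,0,0,0],
    [112,-0.1,0.1,3,0,0,0],
    [112,-0.1,0.1,3.7,0,0,0],
    [112,-0.1,0.1,3.7,0,0,0],
    [112,-0.1,0.1,3.7,0,0,0]
  ]
}}

```text
t: 16.55
tcp_pos: [0.518, -0.1958, 0.0516]
tool_rot: [0.962, 0.056, 0.267, -0.016]
force: [0.1, 0.7, 0.1]
finger_gap: 0.561
```

```bash
python3 look.py p1
```

```text
16.55 [ 0.51798626 -0.19578825  0.05159959] [-0.79  0.73  2.09  1.63  0.42 -0.89] [-0.01 -0.    0.    0.   -0.   -0.  ]
purple [331.3  71.7] 155 [ 0.6095 -0.2271]
purple [447.2 143.2] 157 [ 0.5787 -0.2943]
purple [248.3 288.4] 1647 [ 0.4987 -0.1965]
teal [ 98.4 277.8] 331 [ 0.4917 -0.1287]
0.08 (array([ 0.06, -0.16, -5.72]), array([-0.0002, -0.0003, -0.0002]))
0.022 (array([ 0.06, -0.16,  0.08]), array([-0.0002, -0.0003, -0.0002]))
```

Request:
{"method": "drive_tool", "body": {
  "increments": [
    [112,0.1,-0.15,0,0,0,0],
    [112,0.1,-0.15,0,0,0,0],
    [255,0.1,-0.15,0,0,0,0],
    [255,0.1,-0.15,0,0,0,0],
    [255,0.1,-0.15,0,0,0,0],
    [255,0.1,-0.15,0,0,0,0],
    [255,0.1,-0.15,0,0,0,0]
  ],
  "force": 35
}}

```text
t: 17.3
tcp_pos: [0.5189, -0.1945, 0.052]
tool_rot: [0.962, 0.056, 0.267, -0.016]
force: [-1.7, 0.8, 5.2]
finger_gap: 0.343
```

Request:
{"method": "drive_tool", "body": {
  "increments": [
    [255,0,0,-0.5,0,0,0],
    [255,0,0,-1,0,0,0],
    [255,0,0,-2,0,0,0],
    [255,0,0,-4,0,0,0],
    [255,0,0,-7,0,0,0],
    [255,0,0,-9,0,0,0],
    [255,0,0,-9,0,0,0],
    [255,0,0,-9,0,0,0]
  ]
}}

```text
t: 18.1
tcp_pos: [0.4729, -0.2004, 0.1291]
tool_rot: [0.962, 0.056, 0.267, -0.015]
force: [-0.5, -0.0, -1.2]
finger_gap: 0.337
```

Run:
```python
from h import *
s=manip.sense();p=s['tcp_pos'];print(s['t'],p,s['qd'].round(2),s['finger_gap'])
print(inc(tray(-.06,.056,.125),toolf(0,TY)))
```

```text
18.1 [ 0.47293628 -0.2003696   0.12906015] [ 0.01  0.03 -0.01  0.    0.    0.  ] 0.3370915080547377
(array([  5.63, -41.14,   3.83]), array([-0.0745, -0.5382,  0.271 ]))
```

Request:
{"method": "drive_tool", "body": {
  "increments": [
    [255,0,0,-3,0,0,0],
    [255,5.6,-41.1,-1,-0.075,-0.538,0.271],
    [255,5.6,-41.1,-1,-0.075,-0.538,0.271],
    [255,5.6,-41.1,-1,-0.075,-0.538,0.271],
    [255,5.6,-41.1,-1,-0.075,-0.538,0.271],
    [255,5.6,-41.1,-1,-0.075,-0.538,0.271],
    [255,5.6,-41.1,-1,-0.075,-0.538,0.271],
    [255,5.6,-41.1,-1,-0.075,-0.538,0.271],
    [255,5.6,-41.1,-1,-0.075,-0.538,0.271],
    [255,5.6,-41.1,-1,-0.075,-0.538,0.271],
    [255,5.6,-41.1,2,-0.075,-0.538,0.271],
    [255,5.6,-41.1,3.8,-0.075,-0.538,0.271],
    [255,5.6,-41.1,3.8,-0.075,-0.538,0.271],
    [255,5.6,-41.1,3.8,-0.075,-0.538,0.271],
    [255,5.6,-41.1,3.8,-0.075,-0.538,0.271],
    [255,5.6,-41.1,3.8,-0.075,-0.538,0.271]
  ]
}}

```text
t: 19.7
tcp_pos: [0.491, 0.2174, 0.1236]
tool_rot: [0.997, -0.079, -0.002, 0.0]
force: [0.1, -0.8, -0.5]
finger_gap: 0.337
```

```bash
cat > ins.py <<'E'
import sys
from h import *
y=float(sys.argv[1])
s=manip.sense();p=s['tcp_pos'];print(s['t'],p,s['qd'].round(2),s['force'].round(1),s['finger_gap'])
for t in ((-.06,y,.0535),(.003,y,.0535)): print(t,inc(tray(*t),toolf(0,TY)))
E
python3 ins.py .056
```

```text
19.7 [0.49097098 0.21739192 0.12361654] [-0.05 -0.03  0.02 -0.01 -0.    0.  ] [ 0.1 -0.8 -0.5] 0.33691650140172885
(-0.06, 0.056, 0.0535) (array([0.22, 0.1 , 7.01]), array([0.0003, 0.0038, 0.004 ]))
(0.003, 0.056, 0.0535) (array([6.52, 0.12, 6.99]), array([0.0003, 0.0038, 0.004 ]))
```

Request:
{"method": "drive_tool", "body": {
  "increments": [
    [255,0.2,0.1,4,0,0.004,0.004],
    [255,0.2,0.1,7,0,0.004,0.004],
    [255,0.2,0.1,7,0,0.004,0.004],
    [255,0.2,0.1,7,0,0.004,0.004]
  ]
}}

```text
t: 20.1
tcp_pos: [0.4935, 0.2137, 0.0551]
tool_rot: [0.997, -0.083, 0.001, 0.0]
force: [-0.1, -0.3, 0.1]
finger_gap: 0.344
```

```bash
python3 ins.py .056
```

```text
20.1 [0.4935143  0.21369764 0.05509242] [ 0.01 -0.04 -0.03  0.   -0.    0.  ] [-0.1 -0.3  0.1] 0.34376716718492184
(-0.06, 0.056, 0.0535) (array([-0.11, -0.22,  0.16]), array([ 0.0001, -0.0015, -0.0052]))
(0.003, 0.056, 0.0535) (array([ 6.19, -0.26,  0.17]), array([ 0.0001, -0.0015, -0.0052]))
```

Request:
{"method": "drive_tool", "body": {
  "increments": [
    [255,0.5,-0.2,0.1,0,0,-0.005],
    [255,1.5,-0.2,0.1,0,0,-0.005],
    [255,2.2,-0.2,0.1,0,0,-0.005],
    [255,2.8,-0.2,0.1,0,0,-0.005],
    [255,3.4,-0.2,0.1,0,0,-0.005],
    [255,4,-0.2,0.1,0,0,-0.005],
    [255,4.6,-0.2,0.1,0,0,-0.005],
    [255,5.2,-0.2,0.1,0,0,-0.005],
    [255,5.8,-0.2,0.1,0,0,-0.005],
    [255,6.2,-0.2,0.1,0,0,-0.005],
    [255,6.2,-0.2,0.1,0,0,-0.005],
    [255,6.2,-0.2,0.1,0,0,-0.005]
  ]
}}

```text
t: 21.3
tcp_pos: [0.5515, 0.2072, 0.0543]
tool_rot: [0.997, -0.08, -0.002, 0.0]
force: [-6.4, 2.9, 2.3]
finger_gap: 0.337
```

```bash
cat >> ins.py <<'E'
c=manip.camera_model('wrist');w=manip.snapshot('wrist');cv2.imwrite('pics/wi_%.1f.png'%s['t'],w[:,:,::-1])
u,v=yawv(TY)
for k in RNG:
  for b in blobs(w,k,100):
    o,d=wray(b[0],c);P=o+d*(.070-o[2])/d[2]-tray(0,0,.07);print(k,b[0],b[1],'tray@z70',(1e3*np.array([P@u,P@v])).round(1))
E
python3 ins.py .056
```

```text
21.3 [0.55145061 0.20720228 0.05427203] [ 0. -0.  0. -0. -0.  0.] [-6.4  2.9  2.3] 0.3372439588651299
(-0.06, 0.056, 0.0535) (array([-5.93,  0.06,  0.11]), array([0.0006, 0.005 , 0.0011]))
(0.003, 0.056, 0.0535) (array([0.37, 0.07, 0.08]), array([0.0006, 0.005 , 0.0011]))
purple [257.3 135.4] 1754 tray@z70 [60.8 54.7]
purple [261.3 200.9] 1554 tray@z70 [31.4 52.8]
purple [252.1 232.4] 108 tray@z70 [15.8 57. ]
purple [253.7 289.6] 1643 tray@z70 [-17.1  56.2]
purple [  2.5 368. ] 190 tray@z70 [-152.3  311.7]
purple [ 16.8 376.4] 166 tray@z70 [-157.5  292.6]
teal [469.7 146.9] 808 tray@z70 [ 60.1 -56.2]
teal [460.9 201.3] 736 tray@z70 [ 30.3 -56. ]
teal [449.2 250.6] 619 tray@z70 [  0.4 -55.9]
```

Request:
{"method": "drive_tool", "body": {
  "increments": [
    [255,0.2,0,0,0,0.005,0],
    [255,0.4,0,0,0,0.005,0],
    [255,0.4,0,0,0,0.005,0],
    [255,0.4,0,0.5,0,0.005,0],
    [255,0.4,0,1,0,0.005,0],
    [255,0.4,0,1.5,0,0.005,0],
    [255,0.4,0,2,0,0.005,0],
    [255,0.4,0,2.2,0,0.005,0],
    [255,0.4,0,2.2,0,0.005,0]
  ]
}}

```text
t: 22.25
tcp_pos: [0.5549, 0.2062, 0.0317]
tool_rot: [0.997, -0.08, -0.001, 0.001]
force: [-6.0, 2.2, -0.4]
finger_gap: 0.343
```

Request:
{"method": "drive_tool", "body": {
  "increments": [
    [255,0,0,0.1,0,0,0],
    [255,0,0,0.1,0,0,0]
  ]
}}

```text
t: 22.45
tcp_pos: [0.5549, 0.2063, 0.031]
tool_rot: [0.997, -0.08, -0.001, 0.001]
force: [-6.4, 2.3, 1.3]
finger_gap: 0.339
```

Request:
{"method": "drive_tool", "body": {
  "increments": [
    [255,0,0,0.1,0,0,0],
    [255,0,0,0.1,0,0,0]
  ]
}}

```text
t: 22.65
tcp_pos: [0.5549, 0.2063, 0.0301]
tool_rot: [0.997, -0.08, -0.001, 0.001]
force: [-7.0, 1.8, 3.0]
finger_gap: 0.338
```

Request:
{"method": "drive_tool", "body": {
  "increments": [
    [255,0,0,0.1,0,0,0],
    [255,0,0,0.1,0,0,0]
  ]
}}

```text
t: 22.85
tcp_pos: [0.5549, 0.2063, 0.0291]
tool_rot: [0.997, -0.08, -0.001, 0.001]
force: [-6.2, 3.0, 1.5]
finger_gap: 0.344
```

Request:
{"method": "drive_tool", "body": {
  "increments": [
    [255,0,0,0.1,0,0,0],
    [255,0,0,0.1,0,0,0]
  ]
}}

```text
t: 23.05
tcp_pos: [0.555, 0.2063, 0.0286]
tool_rot: [0.997, -0.08, -0.0, 0.001]
force: [-7.1, 1.3, 5.3]
finger_gap: 0.339
```

Request:
{"method": "drive_tool", "body": {
  "increments": [
    [255,-0.1,0,-0.05,0,0,0],
    [255,-0.2,0,-0.05,0,0,0],
    [255,-0.3,0,-0.05,0,0,0],
    [150,-0.3,0,-0.05,0,0,0],
    [130,-0.3,0,-0.05,0,0,0],
    [115,-0.3,0,-0.05,0,0,0],
    [110,-0.3,0,-0.05,0,0,0],
    [110,-0.3,0,-0.05,0,0,0]
  ]
}}

```text
t: 23.85
tcp_pos: [0.5571, 0.2064, 0.0292]
tool_rot: [0.997, -0.08, 0.005, -0.0]
force: [-0.2, 0.2, -0.7]
finger_gap: 0.572
```

Request:
{"method": "drive_tool", "body": {
  "increments": [
    [110,0,0,-1,0,0,0],
    [110,0,0,-3,0,0,0],
    [110,0,0,-6,0,0,0],
    [110,0,0,-11,0,0,0],
    [110,0,0,-11,0,0,0],
    [110,0,0,-11,0,0,0]
  ]
}}

```text
t: 24.45
tcp_pos: [0.5566, 0.2068, 0.1413]
tool_rot: [0.997, -0.08, 0.006, -0.0]
force: [1.1, 0.3, -1.5]
finger_gap: 0.571
```

```bash
python3 ins.py .056
python3 - <<'E'
from h import *
import h
h.RNG['orange']=[(5,150,120),(18,255,255)]
b=manip.snapshot('side')
A=cv2.imread('pics/scene0.png')[:,:,::-1].copy();B=cv2.imread('pics/side0.png')[:,:,::-1].copy()
a=[x for x in blobs(A,'orange',20) if 140<x[0][0]<345 and 170<x[0][1]<220 and x[1]<200]
bb=[x for x in blobs(B,'orange',20) if 215<x[0][0]<275 and 115<x[0][1]<250 and x[1]<200]
print(a,bb)
for x in a:
  for y in bb:
    P,e=tri(x[0],y[0])
    if e<.006: print(P,e)
E
```

```text
24.45 [0.55656242 0.2068072  0.14130736] [-0.    0.05  0.04  0.    0.    0.  ] [ 1.1  0.3 -1.5] 0.5707163125782164
(-0.06, 0.056, 0.0535) (array([-6.56,  0.12,  8.7 ]), array([-0.0019, -0.0128,  0.0016]))
(0.003, 0.056, 0.0535) (array([-0.26,  0.13,  8.78]), array([-0.0019, -0.0128,  0.0016]))
purple [256.2 131.3] 594 tray@z70 [60.5 54.8]
purple [258.4 171.8] 580 tray@z70 [30.5 53.1]
purple [254.3 209.6] 535 tray@z70 [ 1.  56.1]
purple [  3.2 266.4] 126 tray@z70 [-74.3 343.4]
purple [ 21.7 290.6] 561 tray@z70 [-103.8  323.7]
purple [ 19.  325.4] 1451 tray@z70 [-165.9  360.8]
teal [398.  136.7] 433 tray@z70 [ 60.1 -56.1]
teal [394.5 173.6] 407 tray@z70 [ 30.4 -55.9]
teal [390.1 209.1] 371 tray@z70 [  0.5 -56. ]
[(array([193.3, 195.9]), np.int32(35), array([189, 194,  10,   5], dtype=int32)), (array([335.2, 206.2]), np.int32(62), array([331, 202,   9,   9], dtype=int32))] [(array([230.6, 239. ]), np.int32(80), array([226, 235,  11,   9], dtype=int32)), (array([245.5, 240.7]), np.int32(83), array([240, 236,  12,  10], dtype=int32))]
[0.57287829 0.14622927 0.06803773] 0.002953864641104098
```

The purple lane is now three vials at tray x = 1, 30.5 and 60.5. Next o2, with its position extrapolated from the pocket spacing and then refined on approach.

```bash
cat >> h.py <<'E'
CAP['o2']=[.5045,-.2523,.0867]
RNG['orange']=[(5,150,120),(18,255,255)]
E
python3 - <<'E'
from h import *
f=foot('o2');a=axis(31*D);print(f+.12*a,inc(f+.12*a,toolf(31*D,RY)))
E
```

```text
[ 0.47534332 -0.25572512  0.13555854] (array([-0.47, 46.89,  0.3 ]), array([ 0.0758,  0.5303, -0.2697]))
```

Request:
{"method": "drive_tool", "body": {
  "increments": [
    [112,0,3,-2,0,0,0],
    [112,-0.5,46.9,-3,0.076,0.53,-0.27],
    [112,-0.5,46.9,-3,0.076,0.53,-0.27],
    [112,-0.5,46.9,-3,0.076,0.53,-0.27],
    [112,-0.5,46.9,-3,0.076,0.53,-0.27],
    [112,-0.5,46.9,-3,0.076,0.53,-0.27],
    [112,-0.5,46.9,-3,0.076,0.53,-0.27],
    [112,-0.5,46.9,-3,0.076,0.53,-0.27],
    [112,-0.5,46.9,-3,0.076,0.53,-0.27],
    [112,-0.5,46.9,-3,0.076,0.53,-0.27],
    [112,-0.5,46.9,-3,0.076,0.53,-0.27],
    [112,-0.5,46.9,-3,0.076,0.53,-0.27],
    [112,-0.5,46.9,0.3,0.076,0.53,-0.27],
    [112,-0.5,46.9,0.3,0.076,0.53,-0.27],
    [112,-0.5,46.9,0.3,0.076,0.53,-0.27],
    [112,-0.5,46.9,0.3,0.076,0.53,-0.27],
    [112,-0.5,46.9,0.3,0.076,0.53,-0.27]
  ]
}}

```text
t: 26.25
tcp_pos: [0.4749, -0.2562, 0.1342]
tool_rot: [0.962, 0.055, 0.267, -0.017]
force: [0.3, 1.0, 0.5]
finger_gap: 0.563
```

```bash
python3 look.py o2; ls -t pics|head -1; f=$(ls -t pics/wl_o2*|head -1); python3 -c "
import cv2;cv2.imwrite('pics/c10.png',cv2.resize(cv2.imread('$f'),(640,480)))"
```

```text
26.25 [ 0.47489724 -0.25623821  0.13423519] [-0.97  0.53  2.05  1.06  0.55 -0.44] [ 0.05 -0.03  0.04  0.    0.01 -0.  ]
orange [288.8 134.8] 48991 [ 0.5654 -0.2738]
orange [466.  16.] 293 [ 0.7849 -0.5021]
orange [251.6 208.5] 587 [ 0.5051 -0.252 ]
orange [ 26.3 244.1] 940 [ 0.4487 -0.0616]
orange [254.4 287.7] 6749 [ 0.45   -0.2603]
orange [ 99.1 281.9] 161 [ 0.4345 -0.1441]
orange [ 20.2 332.9] 3171 [ 0.3677 -0.0635]
orange [139.4 351. ] 1144 [ 0.389  -0.1829]
orange [366.8 350.9] 1140 [ 0.4081 -0.3475]
teal [ 98.5 211.7] 420 [ 0.4879 -0.1338]
0.08 (array([0.08, 0.14, 3.92]), array([-0.0034,  0.0005, -0.0021]))
0.022 (array([0.08, 0.16, 9.72]), array([-0.0034,  0.0005, -0.0021]))
wl_o2_26.2.png
```

View pics/c10.png

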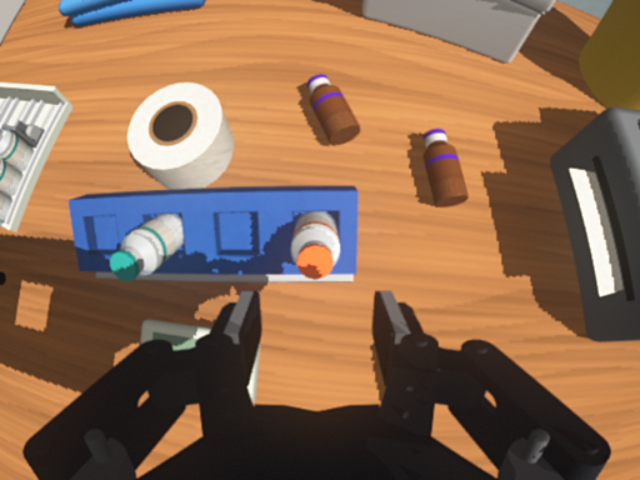

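The wrist view shows o2 (orange) at (315,258), centred between the fingers. t3 is still in its pocket at (125,262), possibly leaning within the pocket's play. Descending.

Request:
{"method": "drive_tool", "body": {
  "increments": [
    [112,0.1,0.1,2,0,0,0],
    [112,0.1,0.1,4,0,0,0],
    [112,0,0.1,5,0,0,0],
    [112,0,0.1,6.5,0,0,0],
    [112,0,0.1,8,0,0,0],
    [112,0,0.1,9.5,0,0,0],
    [112,0,0.1,9.5,0,0,0],
    [112,0,0.1,9.5,0,0,0]
  ]
}}

```text
t: 27.1
tcp_pos: [0.5245, -0.2486, 0.0543]
tool_rot: [0.962, 0.057, 0.267, -0.017]
force: [1.0, -0.6, -0.9]
finger_gap: 0.561
```

```bash
python3 look.py o2 | grep -v purple
```

```text
27.1 [ 0.52448131 -0.24855295  0.05425573] [-0.87  0.73  2.    1.37  0.45 -0.69] [-0.02 -0.02 -0.   -0.    0.   -0.  ]
orange [299.1 120.8] 45212 [ 0.5847 -0.2643]
orange [503.1  11.6] 239 [ 0.7514 -0.4625]
orange [ 16.8 121.8] 160 [ 0.5745 -0.0929]
orange [ 18.4 151.8] 1745 [ 0.5548 -0.1047]
orange [  6.4 269.3] 272 [ 0.4869 -0.1163]
orange [250.1 302.2] 3948 [ 0.4992 -0.2508]
orange [369.1 350. ] 830 [ 0.4806 -0.3067]
orange [ 10.6 362.9] 979 [ 0.4326 -0.1232]
teal [ 65.9 240.3] 166 [ 0.5115 -0.1577]
teal [ 28.5 275.1] 631 [ 0.4884 -0.135 ]
0.08 (array([-0.08,  0.06, -5.49]), array([-0.0022, -0.0005,  0.0013]))
0.022 (array([-0.08,  0.08,  0.31]), array([-0.0022, -0.0005,  0.0013]))
```

Request:
{"method": "drive_tool", "body": {
  "increments": [
    [112,-0.1,0.1,0.3,0,0,0],
    [112,-0.1,0.1,0.3,0,0,0],
    [255,-0.1,0.1,0.3,0,0,0],
    [255,-0.1,0.1,0.3,0,0,0],
    [255,-0.1,0.1,0.3,0,0,0],
    [255,-0.1,0.1,0.3,0,0,0],
    [255,-0.1,0.1,0.3,0,0,0]
  ],
  "force": 35
}}

```text
t: 27.85
tcp_pos: [0.5252, -0.2508, 0.0517]
tool_rot: [0.962, 0.057, 0.268, -0.017]
force: [-2.9, 3.2, 5.0]
finger_gap: 0.341
```

Request:
{"method": "drive_tool", "body": {
  "increments": [
    [255,0,0,-0.5,0,0,0],
    [255,0,0,-1,0,0,0],
    [255,0,0,-2,0,0,0],
    [255,0,0,-4,0,0,0],
    [255,0,0,-7,0,0,0],
    [255,0,0,-9,0,0,0],
    [255,0,0,-9,0,0,0],
    [255,0,0,-9,0,0,0]
  ]
}}

```text
t: 28.65
tcp_pos: [0.4795, -0.2586, 0.1288]
tool_rot: [0.962, 0.056, 0.268, -0.014]
force: [0.9, -0.1, -1.8]
finger_gap: 0.335
```

Run:
```python
from h import *
s=manip.sense();p=s['tcp_pos'];print(s['t'],p,s['qd'].round(2),s['finger_gap'])
print(inc(tray(-.06,0,.125),toolf(0,TY)))
```

```text
28.65 [ 0.47953307 -0.25857047  0.12875523] [0.01 0.03 0.   0.   0.01 0.  ] 0.33549745195134234
(array([  4.35, -41.61,   2.95]), array([-0.0729, -0.5394,  0.2707]))
```

Request:
{"method": "drive_tool", "body": {
  "increments": [
    [255,0,0,-4,0,0,0],
    [255,4.4,-41.6,-1.5,-0.073,-0.539,0.271],
    [255,4.4,-41.6,-1.5,-0.073,-0.539,0.271],
    [255,4.4,-41.6,-1.5,-0.073,-0.539,0.271],
    [255,4.4,-41.6,-1.5,-0.073,-0.539,0.271],
    [255,4.4,-41.6,-1.5,-0.073,-0.539,0.271],
    [255,4.4,-41.6,-1.5,-0.073,-0.539,0.271],
    [255,4.4,-41.6,-1.5,-0.073,-0.539,0.271],
    [255,4.4,-41.6,-1.5,-0.073,-0.539,0.271],
    [255,4.4,-41.6,-1.5,-0.073,-0.539,0.271],
    [255,4.4,-41.6,2,-0.073,-0.539,0.271],
    [255,4.4,-41.6,3,-0.073,-0.539,0.271],
    [255,4.4,-41.6,3,-0.073,-0.539,0.271],
    [255,4.4,-41.6,3,-0.073,-0.539,0.271],
    [255,4.4,-41.6,3,-0.073,-0.539,0.271],
    [255,4.4,-41.6,3,-0.073,-0.539,0.271],
    [255,4.4,-41.6,3,-0.073,-0.539,0.271]
  ]
}}

```text
t: 30.35
tcp_pos: [0.4836, 0.1609, 0.1254]
tool_rot: [0.997, -0.081, -0.0, -0.001]
force: [-0.5, -0.4, -1.0]
finger_gap: 0.339
```

```bash
python3 ins.py 0|head -3
```

```text
30.35 [0.48363201 0.16089857 0.12544089] [-0.01 -0.01 -0.    0.    0.    0.  ] [-0.5 -0.4 -1. ] 0.3387180175638317
(-0.06, 0.0, 0.0535) (array([0.02, 0.02, 7.19]), array([-0.0023,  0.001 , -0.0006]))
(0.003, 0.0, 0.0535) (array([6.32, 0.02, 7.19]), array([-0.0023,  0.001 , -0.0006]))
```

Request:
{"method": "drive_tool", "body": {
  "increments": [
    [255,0,0,4,0,0,0],
    [255,0,0,7.2,0,0,0],
    [255,0,0,7.2,0,0,0],
    [255,0,0,7.2,0,0,0]
  ]
}}

```text
t: 30.8
tcp_pos: [0.4836, 0.1614, 0.0537]
tool_rot: [0.997, -0.081, -0.001, -0.001]
force: [-0.3, 0.6, -0.6]
finger_gap: 0.34
```

```bash
python3 ins.py 0|head -3
```

```text
30.8 [0.48356549 0.16141514 0.05369282] [ 0.01 -0.03 -0.02 -0.   -0.    0.  ] [-0.3  0.6 -0.6] 0.34049450114568425
(-0.06, 0.0, 0.0535) (array([0.03, 0.06, 0.02]), array([-0.0022,  0.0016, -0.0003]))
(0.003, 0.0, 0.0535) (array([6.33, 0.05, 0.01]), array([-0.0022,  0.0016, -0.0003]))
```

Request:
{"method": "drive_tool", "body": {
  "increments": [
    [255,1,0,0,0,0,0],
    [255,1.8,0,0,0,0,0],
    [255,2.5,0,0,0,0,0],
    [255,3.1,0,0,0,0,0],
    [255,3.7,0,0,0,0,0],
    [255,4.3,0,0,0,0,0],
    [255,4.9,0,0,0,0,0],
    [255,5.5,0,0,0,0,0],
    [255,6.1,0,0,0,0,0],
    [255,6.5,0,0,0,0,0],
    [255,6.5,0,0,0,0,0],
    [255,6.5,0,0,0,0,0]
  ]
}}

```text
t: 32.05
tcp_pos: [0.5437, 0.1521, 0.0529]
tool_rot: [0.997, -0.08, -0.005, -0.001]
force: [-5.3, 1.4, 1.1]
finger_gap: 0.336
```

```bash
python3 ins.py 0
```

```text
32.05 [0.54371085 0.15210181 0.05286818] [-0. -0. -0.  0. -0.  0.] [-5.3  1.4  1.1] 0.33606955929529214
(-0.06, 0.0, 0.0535) (array([-6.06,  0.09, -0.  ]), array([-0.0008,  0.0097,  0.0015]))
(0.003, 0.0, 0.0535) (array([ 0.24,  0.1 , -0.07]), array([-0.0008,  0.0097,  0.0015]))
purple [133.5 141.9] 1539 tray@z70 [60.6 54. ]
purple [143.2 204.6] 1325 tray@z70 [31.2 52.2]
purple [145.2 257. ] 934 tray@z70 [ 3.  55.3]
orange [65.6 44.2] 9884 tray@z70 [110.3  89.4]
orange [458.5 186.2] 28132 tray@z70 [  40.6 -106.2]
orange [257.  134.2] 1791 tray@z70 [62.8 -0.7]
orange [257.  200.8] 1591 tray@z70 [33.3 -0.8]
orange [ 63.6 261.7] 13213 tray@z70 [ -4.6 109.3]
orange [330.3 266.3] 267 tray@z70 [ -1.5 -37.7]
orange [251.6 292.2] 1833 tray@z70 [-16.5   1.6]
orange [152.2 349. ] 470 tray@z70 [-66.1  64.2]
orange [353.4 348.6] 459 tray@z70 [-65.4 -62. ]
teal [380.4 143.4] 1401 tray@z70 [ 60.2 -56.1]
teal [373.3 205.7] 1243 tray@z70 [ 30.6 -55.9]
teal [365.2 258.4] 884 tray@z70 [  2.1 -56. ]
```

Request:
{"method": "drive_tool", "body": {
  "increments": [
    [255,0.2,0.1,0,0,0.01,0],
    [255,0.2,0.1,0,0,0.01,0],
    [255,0.2,0.1,0.5,0,0.01,0],
    [255,0.2,0.1,1,0,0.01,0],
    [255,0.2,0.1,1.5,0,0.01,0],
    [255,0.2,0.1,2,0,0.01,0],
    [255,0.2,0.1,2.2,0,0.01,0],
    [255,0.2,0.1,2.2,0,0.01,0]
  ]
}}

```text
t: 32.9
tcp_pos: [0.5452, 0.151, 0.0305]
tool_rot: [0.997, -0.08, -0.0, -0.0]
force: [-5.3, 1.1, -0.7]
finger_gap: 0.339
```

Request:
{"method": "drive_tool", "body": {
  "increments": [
    [255,0,0,0.1,0,0,0],
    [255,0,0,0.1,0,0,0]
  ]
}}

```text
t: 33.1
tcp_pos: [0.5451, 0.151, 0.0298]
tool_rot: [0.997, -0.08, -0.0, -0.0]
force: [-6.7, 1.8, 1.8]
finger_gap: 0.337
```

Request:
{"method": "drive_tool", "body": {
  "increments": [
    [255,0,0,0.1,0,0,0],
    [255,0,0,0.1,0,0,0]
  ]
}}

```text
t: 33.3
tcp_pos: [0.5452, 0.151, 0.0289]
tool_rot: [0.997, -0.08, -0.0, -0.0]
force: [-5.2, 2.1, 2.2]
finger_gap: 0.335
```

Request:
{"method": "drive_tool", "body": {
  "increments": [
    [255,0,0,0.1,0,0,0],
    [255,0,0,0.1,0,0,0]
  ]
}}

```text
t: 33.5
tcp_pos: [0.5453, 0.1511, 0.0285]
tool_rot: [0.997, -0.08, 0.0, -0.0]
force: [-7.6, 1.3, 4.9]
finger_gap: 0.339
```

Request:
{"method": "drive_tool", "body": {
  "increments": [
    [255,0,0,0.05,0,0,0],
    [255,0,0,0.05,0,0,0]
  ]
}}

```text
t: 33.7
tcp_pos: [0.5453, 0.1511, 0.0285]
tool_rot: [0.997, -0.08, 0.0, -0.0]
force: [-6.9, 1.7, 8.5]
finger_gap: 0.338
```

On the floor. Ease forward, release and lift, then move clear.

Request:
{"method": "drive_tool", "body": {
  "increments": [
    [255,-0.1,0,-0.1,0,0,0],
    [255,-0.2,0,-0.1,0,0,0],
    [255,-0.3,0,-0.1,0,0,0],
    [150,-0.3,0,-0.1,0,0,0],
    [130,-0.3,0,-0.1,0,0,0],
    [115,-0.3,0,-0.1,0,0,0],
    [110,-0.3,0,-0.1,0,0,0],
    [110,-0.3,0,-0.1,0,0,0]
  ]
}}

```text
t: 34.5
tcp_pos: [0.5472, 0.1511, 0.0291]
tool_rot: [0.997, -0.08, 0.005, -0.001]
force: [-0.5, 0.9, 0.0]
finger_gap: 0.569
```

Request:
{"method": "drive_tool", "body": {
  "increments": [
    [110,-0.2,0,-1,0,0,0],
    [110,-0.2,0,-3,0,0,0],
    [110,-0.2,0,-6,0,0,0],
    [110,-0.2,0,-11,0,0,0],
    [110,-0.2,0,-15,0,0,0],
    [110,-5,0,-15,0,0,0],
    [110,-8,0,-15,0,0,0],
    [110,-8,0,-15,0,0,0],
    [110,-8,0,-15,0,0,0]
  ]
}}

```text
t: 35.4
tcp_pos: [0.4659, 0.164, 0.1791]
tool_rot: [0.997, -0.08, 0.006, -0.001]
force: [0.5, -0.0, 0.3]
finger_gap: 0.571
```

```bash
python3 ins.py 0|grep -v '[0-9]\{4,\} tray'
python3 - <<'E'
from h import *
import h
a=manip.snapshot('scene');b=manip.snapshot('side')
for k,(p,q) in {'t3':None}.items() if 0 else []: pass
for x in blobs(a,'teal'):
  for y in blobs(b,'teal'):
    P,e=tri(x[0],y[0])
    if e<.005 and P[2]<.1: print('teal',P.round(4),round(e,4))
cv2.imwrite('pics/c11.png',np.hstack([cv2.resize(a[150:270,130:390,::-1],(800,369))]))
cv2.imwrite('pics/c11.png',np.vstack([cv2.resize(a[160:270,130:390,::-1],(700,296)),cv2.resize(b[110:300,150:330,::-1],(284,300)) if 0 else cv2.resize(b[190:310,160:290,::-1],(700,300))[:, :700]]))
E
```

```text
35.4 [0.46592479 0.16403202 0.17908079] [-0.01  0.03 -0.05 -0.   -0.01 -0.  ] [ 0.5 -0.   0.3] 0.5706760541880076
(-0.06, 0.0, 0.0535) (array([ 1.67,  0.07, 12.58]), array([-0.0028, -0.011 ,  0.0022]))
(0.003, 0.0, 0.0535) (array([ 7.97,  0.08, 12.65]), array([-0.0028, -0.011 ,  0.0022]))
purple [189.6  34.7] 426 tray@z70 [60.1 54.4]
purple [191.3  67.9] 437 tray@z70 [30.2 52.7]
purple [187.9 102.2] 433 tray@z70 [ 0.6 55.9]
purple [  5.7 215.1] 188 tray@z70 [-108.6  299.6]
purple [  5.3 238.1] 173 tray@z70 [-140.1  312.8]
purple [ 12.5 260. ] 333 tray@z70 [-171.1  311.3]
purple [ 12.8 279.2] 303 tray@z70 [-202.5  325.5]
purple [ 20.9 298.2] 427 tray@z70 [-233.5  323.3]
orange [255.6  32.6] 435 tray@z70 [59.9 -1.5]
orange [256.4  66.5] 432 tray@z70 [30.  -2.2]
orange [253.4 101.1] 429 tray@z70 [0.4 0.2]
orange [ 17.5 331.3] 938 tray@z70 [-308.1  370.9]
orange [147.7 342.3] 701 tray@z70 [-270.9  129.2]
orange [361.7 345.8] 894 tray@z70 [-277.1 -134.6]
teal [320.2  35.1] 384 tray@z70 [ 60.  -56.4]
teal [320.2  68.4] 396 tray@z70 [ 30.2 -56.2]
teal [319.7 102.9] 394 tray@z70 [  0.2 -56.1]
teal [ 0.4866 -0.1338  0.0827] 0.0002
teal [0.534  0.0959 0.0667] 0.0027
teal [0.5635 0.0911 0.0672] 0.0025
teal [0.5929 0.0863 0.0671] 0.0023
```

View pics/c11.png

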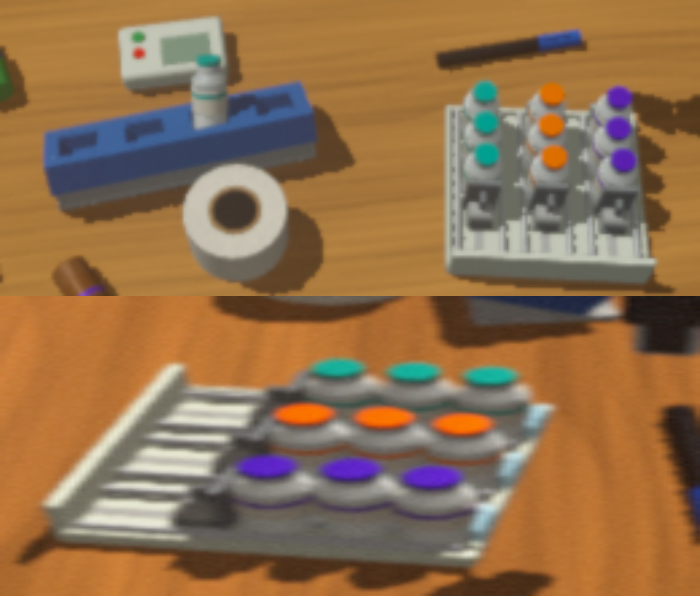

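Both rows are three upright vials, pressed against the stops with the pushers behind them: purple x = 0.6/30.2/60.1, orange 0.4/30.0/59.9. t3 is still in its pocket, but its cap has shifted about 8 mm from (0.491,-0.141), so I probably brushed it while taking p2. Its neighbouring pockets are now empty, so I can close gently around it to straighten it.

```bash
cat >> h.py <<'E'
CAP['t3']=[.4912,-.1410,.0870]
E
python3 - <<'E'
from h import *
f=foot('t3');a=axis(31*D);print(f+.12*a,inc(f+.12*a,toolf(31*D,RY)))
E
```

```text
[ 0.46204332 -0.14442512  0.13585854] (array([ 4.32, 30.52,  4.23]), array([ 0.0737,  0.526 , -0.2707]))
```

Request:
{"method": "drive_tool", "body": {
  "increments": [
    [60,4.3,30.5,1,0.074,0.526,-0.271],
    [60,4.3,30.5,1,0.074,0.526,-0.271],
    [60,4.3,30.5,1,0.074,0.526,-0.271],
    [60,4.3,30.5,1,0.074,0.526,-0.271],
    [60,4.3,30.5,1,0.074,0.526,-0.271],
    [60,4.3,30.5,1,0.074,0.526,-0.271],
    [60,4.3,30.5,1,0.074,0.526,-0.271],
    [60,4.3,30.5,1,0.074,0.526,-0.271],
    [60,4.3,30.5,4.2,0.074,0.526,-0.271],
    [60,4.3,30.5,4.2,0.074,0.526,-0.271],
    [60,4.3,30.5,4.2,0.074,0.526,-0.271],
    [60,4.3,30.5,4.2,0.074,0.526,-0.271],
    [60,4.3,30.5,4.2,0.074,0.526,-0.271],
    [60,4.3,30.5,4.2,0.074,0.526,-0.271]
  ],
  "force": 20
}}

```text
t: 36.95
tcp_pos: [0.4623, -0.153, 0.1349]
tool_rot: [0.962, 0.053, 0.267, -0.012]
force: [-0.7, 0.5, 0.3]
finger_gap: 0.765
```

```bash
python3 look.py t3 | grep -v orange
```

```text
36.95 [ 0.4623358  -0.15295051  0.13494885] [-0.82  0.49  2.22  1.4   0.43 -0.66] [ 0.08 -0.03  0.08  0.03  0.05  0.01]
teal [47.9 94.9] 184 [0.5823 0.066 ]
teal [ 35.9 119.2] 186 [0.5549 0.0702]
teal [ 24.2 144.6] 192 [0.5277 0.0749]
teal [228.1 212.9] 561 [ 0.4877 -0.1331]
0.08 (array([ 0.12, -0.48,  4.  ]), array([ 0.0041,  0.001 , -0.0038]))
0.022 (array([ 0.13, -0.5 ,  9.79]), array([ 0.0041,  0.001 , -0.0038]))
```

Request:
{"method": "drive_tool", "body": {
  "increments": [
    [60,0.1,-0.3,2,0.004,0,-0.004],
    [60,0.1,-0.3,4,0.004,0,-0.004],
    [60,0,-0.3,6,0.004,0,-0.004],
    [60,0,-0.3,8,0.004,0,-0.004],
    [60,0,-0.3,9.3,0.004,0,-0.004],
    [60,0,-0.3,9.3,0.004,0,-0.004],
    [60,0,-0.3,9.3,0.004,0,-0.004]
  ]
}}

```text
t: 37.7
tcp_pos: [0.5074, -0.1344, 0.056]
tool_rot: [0.962, 0.06, 0.266, -0.018]
force: [-0.0, 0.4, 0.7]
finger_gap: 0.763
```

```bash
python3 look.py t3 | grep -v orange
```

```text
37.7 [ 0.50742542 -0.13442847  0.05602681] [-0.7   0.71  2.18  1.89  0.41 -1.09] [-0.01 -0.02  0.01 -0.   -0.   -0.  ]
teal [ 3.9 90.3] 171 [0.5827 0.0544]
teal [243.3 288.5] 1282 [ 0.4876 -0.1332]
0.08 (array([ 0.13,  0.41, -5.19]), array([-0.0054,  0.002 ,  0.0055]))
0.022 (array([0.14, 0.44, 0.61]), array([-0.0054,  0.002 ,  0.0055]))
```

Request:
{"method": "drive_tool", "body": {
  "increments": [
    [60,0.15,0.45,0.4,-0.005,0.002,0.005],
    [60,0.15,0.45,0.4,-0.005,0.002,0.005],
    [60,0.15,0.45,0.4,-0.005,0.002,0.005],
    [120,0.15,0.45,0.4,-0.005,0.002,0.005],
    [135,0.15,0.45,0.4,-0.005,0.002,0.005],
    [145,0.15,0.45,0.4,-0.005,0.002,0.005],
    [152,0.15,0.45,0.4,-0.005,0.002,0.005],
    [158,0.15,0.45,0.4,-0.005,0.002,0.005],
    [163,0.15,0.45,0.4,-0.005,0.002,0.005],
    [163,0.15,0.45,0.4,-0.005,0.002,0.005],
    [163,0.15,0.45,0.4,-0.005,0.002,0.005]
  ]
}}

```text
t: 38.85
tcp_pos: [0.5112, -0.1394, 0.0534]
tool_rot: [0.962, 0.056, 0.267, -0.016]
force: [-0.3, 0.6, -0.1]
finger_gap: 0.36
```

```bash
python3 look.py t3 | grep -v orange
```

```text
38.85 [ 0.51123772 -0.13939289  0.05336251] [-0.7   0.72  2.17  1.9   0.41 -1.09] [-0. -0. -0. -0. -0.  0.]
teal [252.3 294. ] 1451 [ 0.4897 -0.1421]
0.08 (array([ 0.01, -0.08, -5.62]), array([ 0.0001,  0.0001, -0.0005]))
0.022 (array([ 0.01, -0.08,  0.18]), array([ 0.0001,  0.0001, -0.0005]))
```

The t3 cap is back at (0.490,-0.142). I open symmetrically, back off along the axis and check.

Request:
{"method": "drive_tool", "body": {
  "increments": [
    [155,0,0,0,0,0,0],
    [145,0,0,0,0,0,0],
    [120,0,0,0,0,0,0],
    [70,0,0,0,0,0,0],
    [60,0,0,0,0,0,0],
    [60,0,0,-2,0,0,0],
    [60,0,0,-5,0,0,0],
    [60,0,0,-9,0,0,0],
    [60,0,0,-13,0,0,0],
    [60,0,0,-13,0,0,0],
    [60,0,0,-13,0,0,0]
  ]
}}

```text
t: 40.0
tcp_pos: [0.445, -0.1479, 0.1657]
tool_rot: [0.962, 0.056, 0.268, -0.014]
force: [-0.3, 0.2, 0.7]
finger_gap: 0.762
```

```bash
python3 look.py t3 | grep -v orange
```

```text
40.0 [ 0.44500994 -0.14793743  0.16574563] [-0.85  0.39  2.24  1.21  0.47 -0.49] [ 0.02  0.05 -0.01  0.02 -0.01 -0.01]
teal [71.1 94.7] 161 [0.5821 0.0687]
teal [ 60.  116.6] 168 [0.5546 0.073 ]
teal [ 49.1 139.7] 172 [0.5272 0.0777]
teal [251.3 199.8] 446 [ 0.4887 -0.1421]
0.08 (array([-0.04, -0.14,  7.37]), array([ 0.0015, -0.001 , -0.0009]))
0.022 (array([-0.04, -0.15, 13.17]), array([ 0.0015, -0.001 , -0.0009]))
```

Run:
```python
from h import *
a=manip.snapshot('scene');b=manip.snapshot('side')
for k in RNG:
 for x in blobs(a,k):
  if x[1]>200: continue
  for y in blobs(b,k):
    P,e=tri(x[0],y[0])
    if e<.004 and .04<P[2]<.1 and .4<P[0]<.65:
      q=P-tray(0,0,0);print(k,P.round(4),'tray',(1e3*np.array([q@yawv(TY)[0],q@yawv(TY)[1]])).round(1))
s=manip.sense();print(s['t'],s['force'].round(1));print(manip.sign_off())
```

```text
purple [0.5522 0.2069 0.068 ] tray [ 0.2 56.5]
purple [0.5814 0.1987 0.0674] tray [30.3 53.1]
purple [0.6114 0.1958 0.0682] tray [60.4 55. ]
orange [0.5727 0.1443 0.0686] tray [30.5 -2. ]
orange [0.6023 0.1404 0.0684] tray [60.2 -1.1]
teal [ 0.4886 -0.1419  0.0841] tray [  -6.6 -298. ]
teal [0.5338 0.0959 0.0672] tray [ -0.2 -56. ]
teal [0.5634 0.0912 0.0674] tray [ 29.8 -55.9]
teal [0.5928 0.0864 0.0669] tray [ 59.6 -56. ]
40.15 [0.6 0.4 0.1]
the job is handed in; nothing more can be done
None
```

I restocked the tray and handed the job in at about 40 s. Both purple vials stand in the purple lane and the orange one in the orange lane. For each I pressed the sprung row back and lowered the vial behind the front stop.

**Rows:** Both rows ended as upright rows of three, cap centres about 30 mm apart:
- **Purple:** x = 0.2, 30.3 and 60.4 mm, from the two fixed cameras just before hand-in.
- **Orange:** x = 30.5 and 60.2 mm from the same check. The front orange vial gave no match in that check; the wrist camera had it at 0.4 mm about 5 s earlier.
- **Teal:** the full row did not move.

**Small offset:** The middle purple vial stands about 3 mm to one side of the lane centre, and the middle orange vial about 2 mm. Both are about as far as the lane guides allow.

**Spare teal vial:** It had tilted within its pocket, its cap about 8 mm off, most likely because I brushed it while taking the first purple vial. I closed the gripper lightly around it to straighten it. It ended standing in its pocket, its cap within about 3 mm of where it started.

**Forces:** The highest I saw reported was about 21 N, while closing on the first vial in the rack. I did not measure the logger, marker or label roll at the end, but they looked undisturbed in the last view.

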